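# Release the dead till's drawer with its pin

### The arm

A 6-joint arm with a two-finger parallel gripper is mounted at the origin on a cart in front of the work surface, level with it; the furniture and walls round the work are solid. World frame = base frame: x ahead of the robot, y to its left, z up, the work surface at z = 0. Lengths are in m, angles in rad, forces in N, time in s.
With the tool pointing down it reaches from about 0.4 to 0.825 m from the base axis. Payload 7 kg.
Tool frame: the origin (TCP) lies between the finger pads; the fingertips stand 8 mm ahead of it and the grasp point (between the pads) lies 11 mm behind it (robot.tip_reach is the distance from the TCP to the fingertips, in m); z points along the fingers, y is the line along which they close (so a half turn about z gives the same grasp; the last joint's range is limited). The gripper opens to 88 mm and grips with 3 to 60 N. Pads are 19 mm wide; open, the fingers measure 130 mm over their backs; the gripper's body (78 mm by 193 mm) begins 47 mm behind the grasp point.
Start: joints at [1.533, 0.359, 0.012, 0, -1.224, -0.288], TCP at [0.216, 0.639, 0.235] pointing down, gripper open.
Joint ranges: [-3.07, 3.07], [-1.43, 2.12], [-1.02, 1.25], [-3.03, 1.67], [-3.05, -0], [-3.03, 3.03]. Speed limits (rad/s): [2.39, 2.39, 3.01, 3.14, 3.14, 3.14].

### API

Orientations are given as a unit quaternion [x, y, z, w].
In Python, from workcell import robot gives the robot as it stands.
- The arm moves only by the tool drive_tool, never from a script. Its argument "series" is a list of rows, each an object of numbers: "gripper": the opening, from 0 (shut) to 1 (fully open); "tx", "ty", "tz": the shift along the tool's x, y, z in mm; "ax", "ay", "az": the turn, a rotation vector about the tool's x, y, z in rad. In form: [{"gripper": .., "tx": .., "ty": .., "tz": .., "ax": .., "ay": .., "az": ..}, ...]. A call has exactly 10 rows; each row shifts and turns the commanded pose from where the row before left it, along the tool's axes as they then stand; what a row does not reach is not made up. A row lasts 1/12 s, in which the tool goes at most 41.7 mm and 7.16 degrees, less where a joint would pass 70% of its speed; a pose out of reach is approached as far as the arm can. A call with a gripper value outside its range is refused whole. The fingers move at their own pace and stop on an object; "force" is the grip in N (left out, the last holds). Time passes only in rows, so rows that do not move let the fingers close, or fill a call up. It gives the time, the measured TCP pose, the force, the opening and the grip force at its end, in the units of the state.
- robot.sense(): the state, without advancing time (a new reading comes with each control period).
- robot.grab_frame(name): name is "scene" or "top"; returns the picture (384x512x3 uint8, blue, green, red); there is no depth.
- robot.camera_info(name): a dict with "fx", "fy", "cx", "cy" (pixels), "k1" (the pictures are not rectified: a ray, as slopes to the right and down, at radius r is drawn at 1 + k1 r^2 times it, then the intrinsics apply), "origin" and "rotation" of the camera in the world. Camera axes: x right, y down, z forward; pixel columns grow to the right and rows downward; lengths in m; the calibration is good to about 2 mm. A picture is of the moment at which its call begins. camera_info takes no time and is no camera call.
- robot.sign_off(): hands the job in; it is judged then, once.
Trained networks look in the newest picture that a camera, given by its name, has taken for a name from the list of things; names that differ only in an ending like _2 or _b are one class to them, and where a whole thing is asked for, a point or a joint stands for the part that bears it (a point fixed in the world has none). Each returns a list of dicts, best first, with "confidence" (0 to 1); they miss things now and then, are a little off and sometimes report something else, mostly with a low value. They report only what shows in the picture. A call takes as long as a camera call. They do not tell look-alikes from the thing itself.
- robot.find_in(camera, target): "at" ([column, row] in pixels, amid what is visible of it).
- robot.regions_of(camera, target): "region" (384x512 bool, what is visible of it) and "at" ([column, row] in pixels, amid what is visible of it).
- robot.tip_of(camera, target): "at" ([column, row] in pixels: a listed point, or the origin of a listed thing).
The state is a dict: "time": time; "q": joint angles; "joint_vel": joint speeds; "joint_efforts": joint torques, N m; "tcp_pos": TCP position; "tcp_rot": TCP orientation; "ft_force": force on the tool from outside, world axes, zero at the start; "wrist_torque": the same for the moment, N m; "grip_width": finger opening in m; "finger_force": force on a finger pad.
Only numpy, scipy, OpenCV 4.12 (cv2) and the standard library are available. Lean on these libraries where they do the work, as an engineer would, in place of code of your own. Each camera call takes 0.05 s, during which the arm holds its last target. There are 200 camera calls.

### The job

The till has lost its power and its drawer is latched shut. Take the release pin out of its stand and push it gently straight down through the small ringed hole in the till's top until the hidden spring latch lets go and the drawer springs out; the pin bends if it is driven hard against the till. Put the pin back upright and fully home in its stand, and pull the drawer all the way open to its stop, leaving the cup and saucer, tamper, shaker and tape roll where they are.

Things in the scene. Friction and masses are not known exactly. Their poses are not given: they have to be found in the camera images.
- till: Low dark steel cash-drawer case, 240 deep (x) x 270 wide (y) x 95 mm high, fixed; a bell on the rear right of its top. Origin: centre of its underside; x to its rear, y to its left, z up; the front faces the robot. Under the release hole lies the hidden pad (20 x 20 mm) of a sprung rocker that works the latch; it lies 27 to 45 mm below the hole's mouth, different each time: it must be felt.
- release_hole (a point): Centre of the release hole's mouth, near the front left corner of the till's top (-75, 105, 97 mm in its frame): hole 8.5 mm across in the 3 mm top plate, inside a bright ring 17 mm across, 10 mm inside, 2 mm high, whose top is the mouth. z up along the hole. The pad resists with some 5 N when touched and 6 to 9 N about 8 mm lower, where the latch lets go; some 2 mm more is a hard stop.
- till_drawer (a joint): How far the drawer is out, in m: 0 latched shut, 0.13 at its stop. It slides towards the till's front (-x of the till) with about 1.5 N friction and 15 N per m/s damping. When the latch lets go an ejector spring drives it out 45 to 60 mm; keep the latch pressed some 0.3 s while it starts.
- drawer_edge (a point): Middle of the top edge of the drawer's front, 92 mm over the counter: a flat black panel without handle, 14 mm thick, 270 wide, 82 high, flat against the case when shut. Sprung out, it leaves a gap of 45 mm or more behind it: pinch or hook its top 20 mm from above. The drawer's walls behind it reach 70 mm height. x to the till's rear; moves with the drawer.
- release_pin: The release pin, 70 g: bright steel rod 6 mm across, 66 mm long, tip slightly tapered; above it a steel collar 19 mm across, 4 mm thick, and a dark wooden barrel handle 16 mm across, 39 mm long; 109 mm in all. Origin at the tip, z along the rod to the handle. Starts upright in the stand. More than 20 N between it and the till bends it.
- pin_tip (a point): The pin's tip (the origin of the pin).
- pin_collar (a point): On the pin's axis, at the underside of the collar, 66 mm above the tip. In the stand the collar rests on the tube's mouth.
- pin_grip (a point): On the pin's axis in the middle of the wooden handle, 89 mm above the tip: where to grip it.
- pin_stand: The pin's stand, fixed: weighted dark round foot 76 mm across with an upright steel tube in its middle, 17 mm across at the mouth, bore 9 mm (about 11 at the flared mouth), mouth 79 mm over the counter, 70 mm deep. Left or right in front of the till. Origin: centre of its underside.
- stand_mouth (a point): Centre of the mouth of the stand's tube, 79 mm above the counter.
- tape_roll: Bystander: a roll of brown tape lying flat, 90 mm across, 48 mm high, loose; on the side of the till where the stand is not. Origin: centre of its underside.
- coffee_cup: Bystander: espresso cup on a saucer, 60 mm high, loose, in front on the right. Origin: centre of its underside.
- tamper: Bystander: coffee tamper standing upright, 58 mm across, 84 mm high, loose, in front on the left. Origin: centre of its underside.
- shaker: Bystander: glass shaker with a metal top, 44 mm across, 90 mm high, loose, to the left of the till near its front. Origin: centre of its underside.
- saucer: Bystander: the white saucer under the espresso cup, 114 mm across, 15 mm high, loose. Origin: centre of its underside.
Things that resemble listed ones, but are neither listed nor needed, are in the scene too. What is shaped like the pin_stand but orange is not meant.

How it is judged:
By the outcome, as a careful person would: the job done as asked, in the order asked, and still so for the second after the job is handed in, with the robot touching nothing.
It also fails if it takes over 67 s, if anything falls off the work surface, if the arm or the gripper's body presses on something with over 40 N, if the wrist force passes 120 N, or if a joint passes its speed limit or range.

## Working session

There is one attempt and no reset: what is moved stays moved. The work goes in short steps, Python scripts to look and compute and a tool call to move; the robot and the scene stay as the last step left them, time stands still between calls to the robot, and variables do not carry over. Pictures are saved under pics/ and viewed, at most 10 in all, crops included, and the job is handed in when it is done.

Besides the shell and the picture viewer there is one more tool, called after "Emit:" by a JSON object that holds its "fn" and its "kwargs". drive_tool: Moves the arm, as the interface text tells. Its arguments: {"type":"object","properties":{"series":{"type":"array"},"force":{"type":"number"}},"required":["series"]}

```bash
mkdir -p pics
cat > h.py <<'E'
import numpy as np, cv2
from workcell import robot
from scipy.spatial.transform import Rotation as R
def ray(cam,px):
    c=robot.camera_info(cam);K=np.array([[c['fx'],0,c['cx']],[0,c['fy'],c['cy']],[0,0,1]])
    p=cv2.undistortPoints(np.array([[px]],float),K,np.array([c['k1'],0,0,0,0.]))[0,0]
    return np.array(c['origin']),np.array(c['rotation'])@np.array([p[0],p[1],1])
def at_z(cam,px,z):
    o,d=ray(cam,px);return o+d*(z-o[2])/d[2]
def tri(p1,p2):
    o1,d1=ray('scene',p1);o2,d2=ray('top',p2)
    s=np.linalg.lstsq(np.c_[d1,-d2],o2-o1,rcond=None)[0]
    a=o1+d1*s[0];b=o2+d2*s[1];return (a+b)/2,np.linalg.norm(a-b)
def proj(cam,P):
    c=robot.camera_info(cam);v=np.array(c['rotation']).T@(np.array(P)-c['origin']);x=v[:2]/v[2];x=x*(1+c['k1']*(x@x))
    return np.array([c['fx']*x[0]+c['cx'],c['fy']*x[1]+c['cy']])
E
python3 - <<'E'
from h import *
np.set_printoptions(precision=4,suppress=True)
a=robot.grab_frame('scene');b=robot.grab_frame('top')
cv2.imwrite('pics/s0.png',a);cv2.imwrite('pics/t0.png',b)
Z=dict(release_hole=.097,drawer_edge=.092,pin_grip=.102,pin_collar=.079,stand_mouth=.079,till=0,pin_stand=0,tape_roll=0,coffee_cup=0,tamper=0,shaker=0)
for n,z in Z.items():
    for c in('scene','top'):
        for r in robot.tip_of(c,n)[:3]: print(n,c,round(r['confidence'],2),np.round(r['at'],1),at_z(c,r['at'],z))
s=robot.sense();print(s)
E
```

```text
Traceback (most recent call last):
  File "h.py", line 9, in at_z
    o,d=ray(cam,px);return o+d*(z-o[2])/d[2]
        ~~~^^^^^^^^
  File "h.py", line 7, in ray
    return np.array(c['origin']),np.array(c['rotation'])@np.array([p[0],p[1],1])
                                 ~~~~~~~~~~~~~~~~~~~~~~~^~~~~~~~~~~~~~~~~~~~~~~~
ValueError: matmul: Input operand 1 has a mismatch in its core dimension 0, with gufunc signature (n?,k),(k,m?)->(n?,m?) (size 3 is different from 4)
```

```bash
sed -i "s/np.array(c\['rotation'\])/R.from_quat(c['rotation']).as_matrix()/" h.py
python3 - <<'E'
from h import *
np.set_printoptions(precision=4,suppress=True)
Z=dict(release_hole=.097,drawer_edge=.092,pin_grip=.102,pin_collar=.079,stand_mouth=.079,till=0,pin_stand=0,tape_roll=0,coffee_cup=0,tamper=0,shaker=0)
for n,z in Z.items():
    for c in('scene','top'):
        for r in robot.tip_of(c,n)[:3]: print(n,c,round(r['confidence'],2),np.round(r['at'],1),at_z(c,r['at'],z))
s=robot.sense();print(s)
for c in('scene','top'):print(robot.camera_info(c))
E
```

```text
release_hole scene 0.56 [275.  198.4] [0.6384 0.0157 0.097 ]
release_hole top 0.83 [234.3 183.5] [0.6322 0.017  0.097 ]
drawer_edge scene 0.61 [227.7 199.7] [ 0.5935 -0.1025  0.092 ]
pin_grip scene 0.55 [356.2 136.4] [0.5136 0.3286 0.102 ]
pin_grip top 0.6 [160.  246.3] [0.5204 0.3382 0.102 ]
pin_collar scene 0.48 [359.  144.5] [0.528  0.3349 0.079 ]
pin_collar scene 0.18 [122.1 220.3] [ 0.5484 -0.3799  0.079 ]
pin_collar top 0.43 [164.2 247.9] [0.5173 0.3297 0.079 ]
stand_mouth scene 0.87 [324.5 153.8] [0.5249 0.221  0.079 ]
stand_mouth scene 0.76 [343.8 122.3] [0.4234 0.3397 0.079 ]
stand_mouth scene 0.64 [353.9 142.9] [0.5164 0.3241 0.079 ]
stand_mouth top 0.92 [171. 278.] [0.4111 0.3433 0.079 ]
stand_mouth top 0.73 [161.6 249.2] [0.5167 0.3394 0.079 ]
till scene 0.9 [250.8 256.1] [ 0.7271 -0.0877  0.    ]
till top 0.87 [251.4 166.9] [ 0.7147 -0.0894  0.    ]
pin_stand scene 0.94 [348.  163.9] [0.5275 0.3132 0.    ]
pin_stand scene 0.77 [318.8 171.8] [0.524  0.2126 0.    ]
pin_stand top 0.88 [197.3 239.1] [0.5257 0.2161 0.    ]
pin_stand top 0.86 [176.5 285.8] [0.3978 0.3448 0.   
[... 944 characters left out ...]
y([0.2161, 0.6395, 0.2346]), 'tcp_rot': array([ 0.9868, -0.1622,  0.    , -0.    ]), 'ft_force': array([-0.5857, -0.3888,  0.0888]), 'wrist_torque': array([-0.0214,  0.0001,  0.0203]), 'finger_force': 0.0, 'grip_width': 0.08789590383344596}
{'fx': 387.487949004768, 'fy': 387.487949004768, 'cx': 254.8643371711209, 'cy': 192.17210129462165, 'k1': 0.02112479894761529, 'origin': array([ 1.208 , -0.2364,  0.9215]), 'rotation': array([ 0.7777,  0.5379, -0.1928, -0.2621])}
{'fx': 356.9348200002118, 'fy': 356.9348200002118, 'cx': 253.67644234009316, 'cy': 188.68658616406304, 'k1': -0.1008249312277093, 'origin': array([0.1063, 0.1947, 1.2651]), 'rotation': array([-0.5269,  0.8231, -0.1809,  0.1104])}
```

View pics/s0.png

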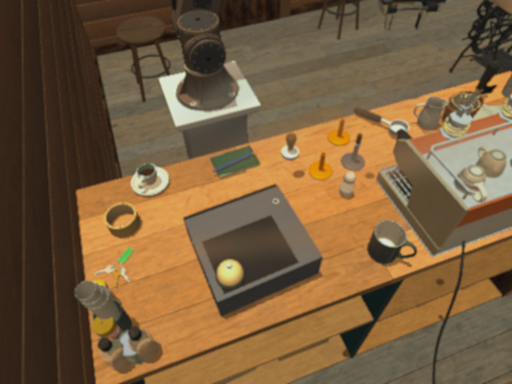

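View pics/t0.png

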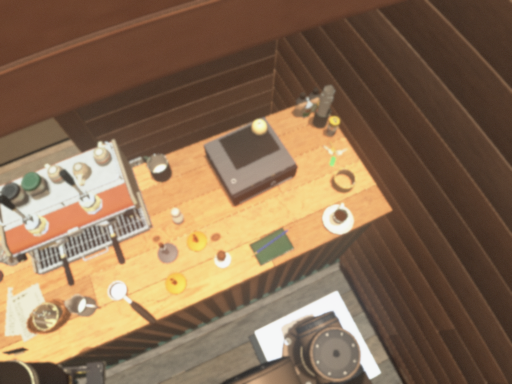

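The look-alikes are an orange stand at scene (320,171), an orange stand at scene (339,137), and a grey stand at (353,160) holding the dark-handled pin. The grey one fits, because it is not orange and it carries the pin. I'll confirm in a crop.

Run:
```python
from h import *
np.set_printoptions(precision=4,suppress=True)
a=cv2.imread('pics/s0.png')[110:220,256:400];b=cv2.imread('pics/t0.png')[170:300,140:250]
A=cv2.resize(a,None,fx=3,fy=3,interpolation=2);B=cv2.resize(b,None,fx=3,fy=3,interpolation=2)
im=np.zeros((390,432+330,3),np.uint8);im[:330,:432]=A;im[:,432:]=B
cv2.imwrite('pics/c1.png',im)
H=[tri([275,198.4],[234.3,183.5])];print(H)
print(tri([356.2,136.4],[160,246.3]),tri([359,144.5],[164.2,247.9]),tri([353.9,142.9],[161.6,249.2]))
for c in('scene','top'):
    for n in('pin_stand','till','release_pin'):
        for r in robot.regions_of(c,n):
            m=r['region'];print(c,n,round(r['confidence'],2),np.round(r['at']),m.sum())
            np.save(f'm_{c}_{n}_{int(r["at"][0])}.npy',m)
    # predicted projections
    for P in([.52,.335,.079],[.52,.335,.121],[.635,.0165,.097]): print(c,P,proj(c,P))
```

```text
[(array([0.6347, 0.0168, 0.0919]), np.float64(0.001124703887816212))]
(array([0.5167, 0.3328, 0.1044]), np.float64(0.011228332914571594)) (array([0.5218, 0.3345, 0.0726]), np.float64(0.009133631054194477)) (array([0.5146, 0.3337, 0.0752]), np.float64(0.013551659598201359))
scene pin_stand 0.81 [343. 135.] 367
scene pin_stand 0.77 [352. 161.] 395
scene pin_stand 0.65 [319. 169.] 392
scene pin_stand 0.41 [247. 244.] 11178
scene till 0.6 [250. 248.] 11250
scene till 0.23 [350. 160.] 388
scene release_pin 0.51 [357. 138.] 85
scene [0.52, 0.335, 0.079] [357.6903 142.7477]
scene [0.52, 0.335, 0.121] [360.4307 132.5519]
scene [0.635, 0.0165, 0.097] [274.7862 197.3644]
top pin_stand 0.88 [198. 240.] 299
top pin_stand 0.74 [178. 282.] 366
top pin_stand 0.72 [166. 252.] 295
top till 0.73 [251. 160.] 5033
top release_pin 0.34 [221. 260.] 212
top [0.52, 0.335, 0.079] [162.4822 247.8184]
top [0.52, 0.335, 0.121] [159.6266 244.4879]
top [0.635, 0.0165, 0.097] [234.1192 182.8019]
```

View pics/c1.png

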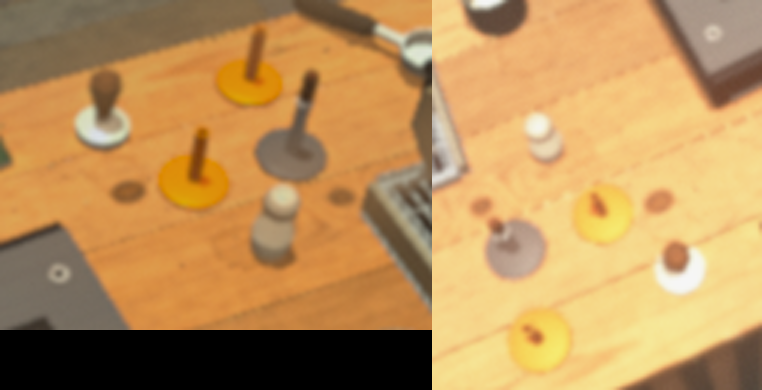

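Run:
```python
from h import *
np.set_printoptions(precision=4,suppress=True)
print('foot',at_z('scene',[353,161.3],.006),at_z('top',[167.7,252.7],.006),'top',at_z('scene',[359.7,134],.121),at_z('top',[160.5,245],.121))
# hole ring: bright blob centroid
for c,(u,v) in(('scene',(275,198)),('top',(234,183))):
    im=cv2.imread(f'pics/{c[0]}0.png').astype(float).mean(2)
    w=im[v-9:v+10,u-9:u+10];w=w-np.percentile(w,60)
    w[w<25]=0;ys,xs=np.mgrid[v-9:v+10,u-9:u+10];p=[(w*xs).sum()/w.sum(),(w*ys).sum()/w.sum()];print(c,p,at_z(c,p,.097)); print((w>0).sum())
    m=np.load(f'm_{c}_till_{250 if c=="scene" else 251}.npy').astype(np.uint8)
    h=cv2.approxPolyDP(cv2.convexHull(np.argwhere(m)[:,::-1].astype(np.int32)),6,True)[:,0]
    for q in h: print(q,at_z(c,q.astype(float),.095)[:2],at_z(c,q.astype(float),.0)[:2])
```

```text
foot [0.5278 0.3296 0.006 ] [0.5205 0.3323 0.006 ] top [0.5246 0.33   0.121 ] [0.5171 0.3329 0.121 ]
scene [np.float64(278.002563554796), np.float64(197.08459730826746)] [0.6372 0.0249 0.097 ]
42
[318 271] [0.8688 0.0298] [0.8298 0.0604]
[220 316] [ 0.8897 -0.215 ] [ 0.8531 -0.2125]
[183 219] [ 0.6134 -0.2296] [ 0.5451 -0.2288]
[274 184] [0.5901 0.0325] [0.5191 0.0634]
[318 249] [0.8163 0.0555] [0.7713 0.089 ]
top [np.float64(233.18468950749468), np.float64(180.5792291220557)] [0.6446 0.016  0.097 ]
19Traceback (most recent call last):
  File "<stdin>", line 9, in <module>
    fid = stack.enter_context(open(os.fspath(file), "rb"))
                              ~~~~^^^^^^^^^^^^^^^^^^^^^^^
FileNotFoundError: [Errno 2] No such file or directory: 'm_top_till_251.npy'
```

Confirmed: the grey stand's foot is at scene (353,161) and the dark-handled pin stands in its tube. The orange stands at (320,171) and (339,137) are not meant. The stand axis is about (0.523, 0.331). The hole is about (0.635, 0.016), and the till is turned by about 5°. I'll turn the tool first so that it closes along the till's x.

Emit:
{"fn": "drive_tool", "kwargs": {"series": [{"gripper":1,"az":0.116},{"gripper":1,"az":0.116},{"gripper":1,"az":0.116},{"gripper":1,"az":0.116},{"gripper":1,"az":0.116},{"gripper":1,"az":0.116},{"gripper":1,"az":0.116},{"gripper":1,"az":0.116},{"gripper":1,"az":0.116},{"gripper":1,"az":0.114}], "force": 6}}

```text
validation failed for argument at $.se...
```

```bash
cat >> h.py <<'E'
def go(P):
    s=robot.sense();Rm=R.from_quat(s['tcp_rot']).as_matrix();d=Rm.T@(np.array(P)-s['tcp_pos'])*1e3
    print('t',round(s['time'],2),'tcp',s['tcp_pos'].round(4),'xh',np.degrees(np.arctan2(Rm[1,0],Rm[0,0])).round(2),'zt',Rm[:,2].round(4),'f',s['ft_force'].round(2),'w',round(s['grip_width'],4),'ff',round(float(s['finger_force']),2),'D',d.round(1))
E
python3 -c "
from h import *
go([.523,.331,.170])"
```

```text
t 1.55 tcp [0.2161 0.6395 0.2346] xh -18.67 zt [ 0.  0. -1.] f [-0.72  0.67  1.13] w 0.0875 ff 0.0 D [389.5 194.   64.6]
```

Emit:
{"fn": "drive_tool", "kwargs": {"series": [{"gripper":1,"tx":0,"ty":0,"tz":0,"ax":0,"ay":0,"az":0.116},{"gripper":1,"tx":0,"ty":0,"tz":0,"ax":0,"ay":0,"az":0.116},{"gripper":1,"tx":0,"ty":0,"tz":0,"ax":0,"ay":0,"az":0.116},{"gripper":1,"tx":0,"ty":0,"tz":0,"ax":0,"ay":0,"az":0.116},{"gripper":1,"tx":0,"ty":0,"tz":0,"ax":0,"ay":0,"az":0.116},{"gripper":1,"tx":0,"ty":0,"tz":0,"ax":0,"ay":0,"az":0.116},{"gripper":1,"tx":0,"ty":0,"tz":0,"ax":0,"ay":0,"az":0.116},{"gripper":1,"tx":0,"ty":0,"tz":0,"ax":0,"ay":0,"az":0.116},{"gripper":1,"tx":0,"ty":0,"tz":0,"ax":0,"ay":0,"az":0.116},{"gripper":1,"tx":0,"ty":0,"tz":0,"ax":0,"ay":0,"az":0.114}], "force": 6}}

```text
time: 2.38
tcp_pos: [0.2161, 0.6395, 0.2346]
tcp_rot: [0.735, -0.678, 0.0, 0.0]
ft_force: [0.5, 0.3, -0.0]
grip_width: 0.0878
finger_force: 0.0
```

```bash
python3 -c "
from h import *
go([.523,.331,.170])"
```

```text
t 2.38 tcp [0.2161 0.6395 0.2346] xh -85.34 zt [ 0. -0. -1.] f [ 0.51  0.26 -0.02] w 0.0878 ff 0.0 D [ 332.3 -280.9   64.6]
```

Emit:
{"fn": "drive_tool", "kwargs": {"series": [{"gripper":1,"tx":30,"ty":-25,"tz":0,"ax":0,"ay":0,"az":0},{"gripper":1,"tx":30,"ty":-25,"tz":0,"ax":0,"ay":0,"az":0},{"gripper":1,"tx":30,"ty":-25,"tz":0,"ax":0,"ay":0,"az":0},{"gripper":1,"tx":30,"ty":-25,"tz":0,"ax":0,"ay":0,"az":0},{"gripper":1,"tx":30,"ty":-25,"tz":0,"ax":0,"ay":0,"az":0},{"gripper":1,"tx":30,"ty":-25,"tz":0,"ax":0,"ay":0,"az":0},{"gripper":1,"tx":30,"ty":-25,"tz":0,"ax":0,"ay":0,"az":0},{"gripper":1,"tx":30,"ty":-25,"tz":0,"ax":0,"ay":0,"az":0},{"gripper":1,"tx":30,"ty":-25,"tz":0,"ax":0,"ay":0,"az":0},{"gripper":1,"tx":30,"ty":-25,"tz":0,"ax":0,"ay":0,"az":0}]}}

```text
time: 3.22
tcp_pos: [0.4923, 0.3608, 0.2349]
tcp_rot: [0.737, -0.676, -0.0, -0.0]
ft_force: [0.2, 0.3, -0.3]
grip_width: 0.0876
finger_force: 0.0
```

```bash
python3 -c "
from h import *
go([.523,.331,.180])"
```

```text
t 3.22 tcp [0.4923 0.3608 0.2349] xh -85.0 zt [ 4.e-04  5.e-04 -1.e+00] f [ 0.15  0.33 -0.27] w 0.0876 ff 0.0 D [ 32.4 -28.   54.9]
```

Emit:
{"fn": "drive_tool", "kwargs": {"series": [{"gripper":1,"tx":16,"ty":-15,"tz":10,"ax":0,"ay":0,"az":0},{"gripper":1,"tx":16,"ty":-16,"tz":15,"ax":0,"ay":0,"az":0},{"gripper":1,"tx":0,"ty":0,"tz":20,"ax":0,"ay":0,"az":0},{"gripper":1,"tx":0,"ty":0,"tz":10,"ax":0,"ay":0,"az":0},{"gripper":1,"tx":0,"ty":0,"tz":0,"ax":0,"ay":0,"az":0},{"gripper":1,"tx":0,"ty":0,"tz":0,"ax":0,"ay":0,"az":0},{"gripper":1,"tx":0,"ty":0,"tz":0,"ax":0,"ay":0,"az":0},{"gripper":1,"tx":0,"ty":0,"tz":0,"ax":0,"ay":0,"az":0},{"gripper":1,"tx":0,"ty":0,"tz":0,"ax":0,"ay":0,"az":0},{"gripper":1,"tx":0,"ty":0,"tz":0,"ax":0,"ay":0,"az":0}]}}

```text
time: 4.05
tcp_pos: [0.5248, 0.3338, 0.1804]
tcp_rot: [0.737, -0.675, 0.0, -0.001]
ft_force: [1.0, -1.1, 0.3]
grip_width: 0.0879
finger_force: 0.0
```

```bash
python3 -c "
from h import *
go([.523,.331,.091])
s=robot.sense()
V=[]
for c,n in(('scene','a'),('top','b')):
    im=robot.grab_frame(c);p=proj(c,s['tcp_pos']);g=proj(c,[.523,.331,.1]);print(c,p,g)
    x,y=np.round((p+g)/2).astype(int);cr=im[max(y-45,0):y+45,x-45:x+45]
    V.append(cv2.resize(cr,(396,396),interpolation=2))
cv2.imwrite('pics/g1.png',np.hstack(V))"
```

```text
t 4.05 tcp [0.5248 0.3338 0.1804] xh -84.97 zt [ 0.001  0.001 -1.   ] f [ 1.04 -1.12  0.32] w 0.0879 ff 0.0 D [ 2.7  2.1 89.4]
scene [365.09127596 118.22733785] [358.35828431 138.72437111]
top [155.13441825 237.89418889] [161.90077947 244.91771153]
```

View pics/g1.png

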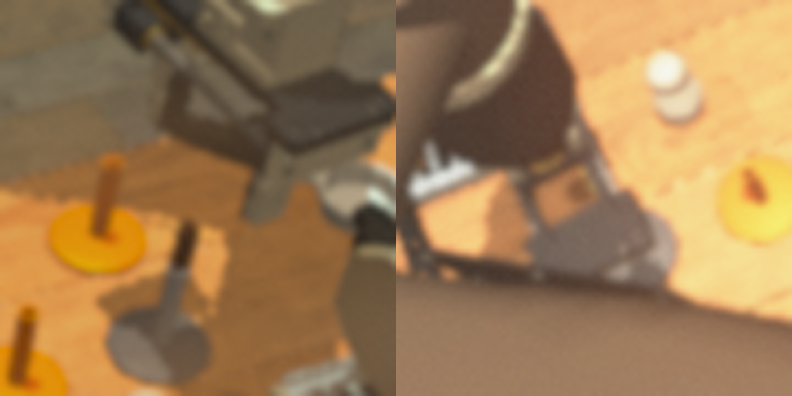

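Emit:
{"fn": "drive_tool", "kwargs": {"series": [{"gripper":1,"tx":1.5,"ty":3,"tz":15,"ax":0,"ay":0,"az":0},{"gripper":1,"tx":0,"ty":0,"tz":20,"ax":0,"ay":0,"az":0},{"gripper":1,"tx":0,"ty":0,"tz":20,"ax":0,"ay":0,"az":0},{"gripper":0.7,"tx":0,"ty":0,"tz":15,"ax":0,"ay":0,"az":0},{"gripper":0.5,"tx":0,"ty":0,"tz":10,"ax":0,"ay":0,"az":0},{"gripper":0.5,"tx":0,"ty":0,"tz":5,"ax":0,"ay":0,"az":0},{"gripper":0.4,"tx":0,"ty":0,"tz":0,"ax":0,"ay":0,"az":0},{"gripper":0.4,"tx":0,"ty":0,"tz":0,"ax":0,"ay":0,"az":0},{"gripper":0.4,"tx":0,"ty":0,"tz":0,"ax":0,"ay":0,"az":0},{"gripper":0.4,"tx":0,"ty":0,"tz":0,"ax":0,"ay":0,"az":0}], "force": 5}}

```text
time: 4.98
tcp_pos: [0.5225, 0.3318, 0.0956]
tcp_rot: [0.737, -0.676, 0.0, -0.001]
ft_force: [0.5, 0.2, 0.1]
grip_width: 0.0462
finger_force: 0.0
```

```bash
python3 -c "
from h import *
go([.522,.332,.095])"
```

```text
t 4.98 tcp [0.5225 0.3318 0.0956] xh -85.01 zt [ 0.0012  0.0012 -1.    ] f [0.51 0.23 0.11] w 0.0462 ff 0.0 D [-0.2  0.4  0.6]
```

Emit:
{"fn": "drive_tool", "kwargs": {"series": [{"gripper":0.25,"tx":0,"ty":0,"tz":0,"ax":0,"ay":0,"az":0},{"gripper":0.2,"tx":0,"ty":0,"tz":0,"ax":0,"ay":0,"az":0},{"gripper":0.15,"tx":0,"ty":0,"tz":0,"ax":0,"ay":0,"az":0},{"gripper":0.1,"tx":0,"ty":0,"tz":0,"ax":0,"ay":0,"az":0},{"gripper":0.05,"tx":0,"ty":0,"tz":0,"ax":0,"ay":0,"az":0},{"gripper":0.05,"tx":0,"ty":0,"tz":0,"ax":0,"ay":0,"az":0},{"gripper":0.05,"tx":0,"ty":0,"tz":0,"ax":0,"ay":0,"az":0},{"gripper":0.05,"tx":0,"ty":0,"tz":0,"ax":0,"ay":0,"az":0},{"gripper":0.05,"tx":0,"ty":0,"tz":0,"ax":0,"ay":0,"az":0},{"gripper":0.05,"tx":0,"ty":0,"tz":0,"ax":0,"ay":0,"az":0}], "force": 5}}

```text
time: 5.82
tcp_pos: [0.522, 0.3314, 0.0947]
tcp_rot: [0.737, -0.676, 0.0, -0.0]
ft_force: [-1.2, -0.3, 1.3]
grip_width: 0.0158
finger_force: 5.0
```

```bash
python3 -c "
from h import *
go([.522,.332,.095]);print(robot.sense()['wrist_torque'])"
```

```text
t 5.82 tcp [0.522  0.3314 0.0947] xh -85.01 zt [ 1.e-04  1.e-04 -1.e+00] f [-1.17 -0.25  1.27] w 0.0158 ff 5.0 D [-0.6 -0.  -0.3]
[0.05839739 0.09018185 0.05067713]
```

Emit:
{"fn": "drive_tool", "kwargs": {"series": [{"gripper":0.05,"tx":0,"ty":0,"tz":0,"ax":0,"ay":0,"az":0},{"gripper":0.05,"tx":0,"ty":0,"tz":0,"ax":0,"ay":0,"az":0},{"gripper":0.05,"tx":0,"ty":0,"tz":-5,"ax":0,"ay":0,"az":0},{"gripper":0.05,"tx":0,"ty":0,"tz":-10,"ax":0,"ay":0,"az":0},{"gripper":0.05,"tx":0,"ty":0,"tz":-15,"ax":0,"ay":0,"az":0},{"gripper":0.05,"tx":0,"ty":0,"tz":-20,"ax":0,"ay":0,"az":0},{"gripper":0.05,"tx":0,"ty":0,"tz":-20,"ax":0,"ay":0,"az":0},{"gripper":0.05,"tx":0,"ty":0,"tz":-20,"ax":0,"ay":0,"az":0},{"gripper":0.05,"tx":0,"ty":0,"tz":-15,"ax":0,"ay":0,"az":0},{"gripper":0.05,"tx":0,"ty":0,"tz":-10,"ax":0,"ay":0,"az":0}], "force": 22}}

```text
time: 6.65
tcp_pos: [0.5225, 0.3318, 0.2124]
tcp_rot: [0.737, -0.676, 0.0, -0.001]
ft_force: [0.3, -0.4, -0.3]
grip_width: 0.0152
finger_force: 22.0
```

```bash
python3 -c "
from h import *
s=robot.sense();Rm=R.from_quat(s['tcp_rot']).as_matrix()
go([.636,.018,.21]);print(robot.sense()['wrist_torque'])
V=[]
for c in('scene','top'):
    im=robot.grab_frame(c);g=proj(c,s['tcp_pos']+[0,0,-.05]);print(c,g,'tip pred',proj(c,s['tcp_pos']+[0,0,-.082]))
    for n in('pin_tip','pin_collar'):print(n,[(round(r['confidence'],2),np.round(r['at'],1)) for r in robot.tip_of(c,n)][:2])
    x,y=np.round(g).astype(int);V.append(cv2.resize(im[y-33:y+33,x-33:x+33],(396,396),interpolation=2))
cv2.imwrite('pics/g2.png',np.hstack(V))"
```

```text
t 6.65 tcp [0.5225 0.3318 0.2124] xh -85.01 zt [ 0.0021  0.002  -1.    ] f [ 0.33 -0.37 -0.31] w 0.0152 ff 22.0 D [322.4 -85.8   2. ]
[ 0.08811489 -0.07877351  0.00690894]
scene [362.74088838 122.73244549] tip pred [360.5195851  131.01586673]
pin_tip [(0.63, array([360.7, 130.5]))]
pin_collar [(0.73, array([150.5, 184.9])), (0.39, array([367.1, 112.9]))]
top [157.3249624  239.89279187] tip pred [159.63996491 242.64548804]
pin_tip []
pin_collar []
```

View pics/g2.png

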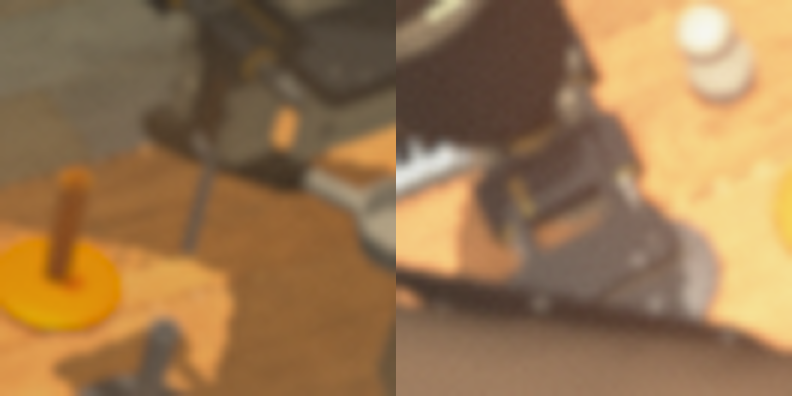

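Emit:
{"fn": "drive_tool", "kwargs": {"series": [{"gripper":0.05,"tx":20,"ty":-6,"tz":0,"ax":0,"ay":0,"az":0},{"gripper":0.05,"tx":36,"ty":-9,"tz":0,"ax":0,"ay":0,"az":0},{"gripper":0.05,"tx":36,"ty":-9,"tz":0,"ax":0,"ay":0,"az":0},{"gripper":0.05,"tx":36,"ty":-10,"tz":0,"ax":0,"ay":0,"az":0},{"gripper":0.05,"tx":36,"ty":-10,"tz":0,"ax":0,"ay":0,"az":0},{"gripper":0.05,"tx":36,"ty":-10,"tz":0,"ax":0,"ay":0,"az":0},{"gripper":0.05,"tx":36,"ty":-10,"tz":0,"ax":0,"ay":0,"az":0},{"gripper":0.05,"tx":36,"ty":-9,"tz":0,"ax":0,"ay":0,"az":0},{"gripper":0.05,"tx":30,"ty":-8,"tz":0,"ax":0,"ay":0,"az":0},{"gripper":0.05,"tx":20,"ty":-5,"tz":0,"ax":0,"ay":0,"az":0}]}}

```text
time: 7.78
tcp_pos: [0.6357, 0.0151, 0.2081]
tcp_rot: [0.737, -0.676, -0.001, 0.001]
ft_force: [0.0, 0.6, -0.4]
grip_width: 0.0153
finger_force: 22.0
```

```bash
python3 -c "
from h import *
go([.636,.018,.185])"
```

```text
t 7.78 tcp [0.6357 0.0151 0.2081] xh -85.11 zt [-2.3e-03 -9.0e-04 -1.0e+00] f [ 0.02  0.6  -0.44] w 0.0153 ff 22.0 D [-2.9 -0.6 23.1]
```

Emit:
{"fn": "drive_tool", "kwargs": {"series": [{"gripper":0.05,"tx":0,"ty":0,"tz":8,"ax":0,"ay":0,"az":0},{"gripper":0.05,"tx":0,"ty":0,"tz":8,"ax":0,"ay":0,"az":0},{"gripper":0.05,"tx":0,"ty":0,"tz":4,"ax":0,"ay":0,"az":0},{"gripper":0.05,"tx":0,"ty":0,"tz":0,"ax":0,"ay":0,"az":0},{"gripper":0.05,"tx":0,"ty":0,"tz":0,"ax":0,"ay":0,"az":0},{"gripper":0.05,"tx":0,"ty":0,"tz":0,"ax":0,"ay":0,"az":0},{"gripper":0.05,"tx":0,"ty":0,"tz":0,"ax":0,"ay":0,"az":0},{"gripper":0.05,"tx":0,"ty":0,"tz":0,"ax":0,"ay":0,"az":0},{"gripper":0.05,"tx":0,"ty":0,"tz":0,"ax":0,"ay":0,"az":0},{"gripper":0.05,"tx":0,"ty":0,"tz":0,"ax":0,"ay":0,"az":0}]}}

```text
time: 8.62
tcp_pos: [0.6357, 0.0183, 0.1898]
tcp_rot: [0.737, -0.676, 0.0, -0.0]
ft_force: [-0.2, 0.8, -0.2]
grip_width: 0.0157
finger_force: 22.0
```

```bash
python3 -c "
from h import *
go([.636,.018,.185])
s=robot.sense();V=[]
for c in('scene','top'):
    im=robot.grab_frame(c);cv2.imwrite(f'pics/{c}_h.png',im);t=s['tcp_pos']+[0,0,-.0817];g=proj(c,t);print(c,'tip pred',g)
    for n in('pin_tip','release_hole'):print(n,[(round(r['confidence'],2),np.round(r['at'],1)) for r in robot.tip_of(c,n)][:2])
    x,y=np.round(g).astype(int);print(x,y);V.append(cv2.resize(im[y-20:y+20,x-20:x+20],(396,396),interpolation=2))
cv2.imwrite('pics/h1.png',np.hstack(V))"
```

```text
t 8.62 tcp [0.6357 0.0183 0.1898] xh -85.0 zt [ 4.e-04  1.e-04 -1.e+00] f [-0.15  0.79 -0.2 ] w 0.0157 ff 22.0 D [ 0.3 -0.3  4.8]
scene tip pred [275.59802902 194.8179768 ]
pin_tip [(0.75, array([252.6, 257.6])), (0.38, array([275.8, 195.4]))]
release_hole [(0.63, array([275.3, 196.4]))]
276 195
top tip pred [233.46569859 181.49857595]
pin_tip []
release_hole []
233 181
```

View pics/h1.png

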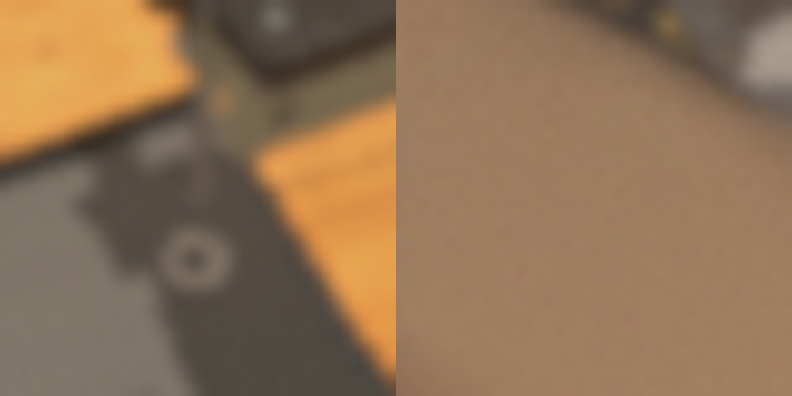

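```bash
python3 -c "
from h import *
for f,c,p in(('s0','scene',(275,200)),('scene_h','scene',(275,200)),('t0','top',(233,181))):
    im=cv2.imread(f'pics/{f}.png').astype(float).mean(2);u,v=p
    w=im[v-7:v+8,u-7:u+8];print(f);
    print(w[2:13,2:13].astype(int)) if f!='scene_h' else 0
    ys,xs=np.mgrid[v-7:v+8,u-7:u+8]
    bg=np.median(w)
    m=(np.hypot(xs-u,ys-v)<5.5)*np.clip(w-bg-8,0,40)
    q=[(m*xs).sum()/m.sum(),(m*ys).sum()/m.sum()];print(q,at_z(c,q,.097))
"
```

```text
s0
[[108 108 108 107 108 107 107 106 106 107 106]
 [108 108 108 106 107 107 106 106 106 106 107]
 [108 107 108 111 116 119 115 111 108 107 107]
 [106 107 112 127 140 143 138 129 118 110 107]
 [106 110 122 141 151 148 147 148 138 119 108]
 [106 113 131 144 134 117 129 155 153 128 110]
 [107 116 136 146 129 106 124 156 156 131 111]
 [108 114 133 148 145 137 146 156 147 124 108]
 [108 110 118 131 143 149 150 144 127 112 106]
 [107 107 108 111 118 123 123 118 111 106 105]
 [109 107 107 106 105 106 106 106 106 107 106]]
[np.float64(275.4988391376451), np.float64(200.7144278606965)] [0.6460052 0.0140641 0.097    ]
scene_h
[np.float64(275.29124004550624), np.float64(200.8014789533561)] [0.64607406 0.01344269 0.097     ]
t0
[[152 151 151 154 152 152 154 152 153 153 153]
 [152 151 152 153 156 157 156 155 153 154 154]
 [153 151 154 161 171 177 174 166 158 155 155]
 [152 153 159 175 190 196 195 183 167 157 155]
 [154 155 166 184 191 186 189 189 175 161 156]
 [152 154 166 182 190 183 184 187 175 161 155]
 [155 155 160 178 195 195 188 180 166 157 154]
 [154 155 157 166 178 181 175 168 159 154 155]
 [152 154 154 156 161 160 159 157 154 156 155]
 [150 153 154 156 155 155 155 153 155 156 156]
 [145 151 155 154 155 156 155 155 156 155 157]]
[np.float64(233.18712817739322), np.float64(180.5521903731747)] [0.64470644 0.01596427 0.097     ]
```

Emit:
{"fn": "drive_tool", "kwargs": {"series": [{"gripper":0.05,"tx":2.4,"ty":-4.7,"tz":0,"ax":0,"ay":0,"az":0},{"gripper":0.05,"tx":2.4,"ty":-4.7,"tz":2,"ax":0,"ay":0,"az":0},{"gripper":0.05,"tx":0,"ty":0,"tz":3,"ax":0,"ay":0,"az":0},{"gripper":0.05,"tx":0,"ty":0,"tz":2,"ax":0,"ay":0,"az":0},{"gripper":0.05,"tx":0,"ty":0,"tz":0,"ax":0,"ay":0,"az":0},{"gripper":0.05,"tx":0,"ty":0,"tz":0,"ax":0,"ay":0,"az":0},{"gripper":0.05,"tx":0,"ty":0,"tz":0,"ax":0,"ay":0,"az":0},{"gripper":0.05,"tx":0,"ty":0,"tz":0,"ax":0,"ay":0,"az":0},{"gripper":0.05,"tx":0,"ty":0,"tz":0,"ax":0,"ay":0,"az":0},{"gripper":0.05,"tx":0,"ty":0,"tz":0,"ax":0,"ay":0,"az":0}]}}

```text
time: 9.75
tcp_pos: [0.6454, 0.0142, 0.1828]
tcp_rot: [0.737, -0.676, 0.0, -0.0]
ft_force: [-0.6, 0.3, -1.2]
grip_width: 0.0153
finger_force: 22.0
```

```bash
python3 -c "
from h import *
go([.6455,.0143,.18])
s=robot.sense();c='scene'
im=robot.grab_frame(c);t=s['tcp_pos']+[0,0,-.0817];print('tip pred',proj(c,t),'hole',proj(c,[.6455,.0143,.097]))
print([(round(r['confidence'],2),np.round(r['at'],1)) for r in robot.tip_of(c,'pin_tip')][:3])
cv2.imwrite('pics/h2.png',cv2.resize(im[176:212,260:296],(576,576),interpolation=2))"
```

```text
t 9.75 tcp [0.6454 0.0142 0.1828] xh -85.01 zt [ 3.e-04  1.e-04 -1.e+00] f [-0.62  0.26 -1.21] w 0.0153 ff 22.0 D [-0.1 -0.1  2.8]
tip pred [275.49867421 199.62534738] hole [275.50930727 200.54616892]
[(0.42, array([274.4, 199. ]))]
```

View pics/h2.png

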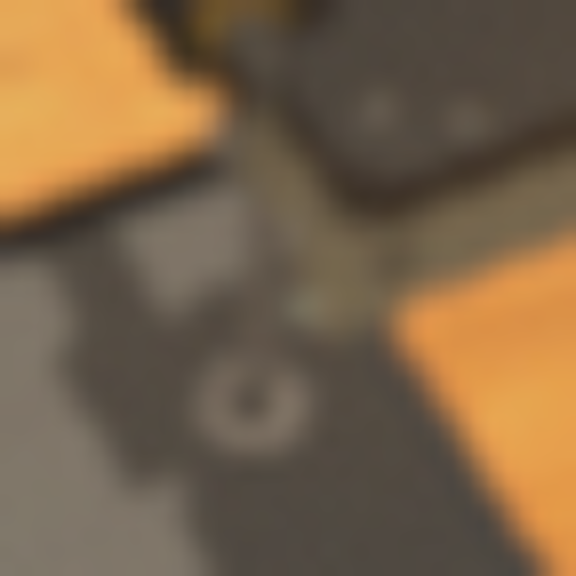

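Emit:
{"fn": "drive_tool", "kwargs": {"series": [{"gripper":0.05,"tx":0,"ty":0,"tz":1.5,"ax":0,"ay":0,"az":0},{"gripper":0.05,"tx":0,"ty":0,"tz":1.5,"ax":0,"ay":0,"az":0},{"gripper":0.05,"tx":0,"ty":0,"tz":1,"ax":0,"ay":0,"az":0},{"gripper":0.05,"tx":0,"ty":0,"tz":0.5,"ax":0,"ay":0,"az":0},{"gripper":0.05,"tx":0,"ty":0,"tz":0.5,"ax":0,"ay":0,"az":0},{"gripper":0.05,"tx":0,"ty":0,"tz":0.5,"ax":0,"ay":0,"az":0},{"gripper":0.05,"tx":0,"ty":0,"tz":0,"ax":0,"ay":0,"az":0},{"gripper":0.05,"tx":0,"ty":0,"tz":0,"ax":0,"ay":0,"az":0},{"gripper":0.05,"tx":0,"ty":0,"tz":0,"ax":0,"ay":0,"az":0},{"gripper":0.05,"tx":0,"ty":0,"tz":0,"ax":0,"ay":0,"az":0}]}}

```text
time: 10.68
tcp_pos: [0.6455, 0.0141, 0.1771]
tcp_rot: [0.737, -0.676, 0.0, -0.0]
ft_force: [-0.4, 0.7, -1.9]
grip_width: 0.0155
finger_force: 22.0
```

Emit:
{"fn": "drive_tool", "kwargs": {"series": [{"gripper":0.05,"tx":0,"ty":0,"tz":0.5,"ax":0,"ay":0,"az":0},{"gripper":0.05,"tx":0,"ty":0,"tz":0.5,"ax":0,"ay":0,"az":0},{"gripper":0.05,"tx":0,"ty":0,"tz":0.5,"ax":0,"ay":0,"az":0},{"gripper":0.05,"tx":0,"ty":0,"tz":0.5,"ax":0,"ay":0,"az":0},{"gripper":0.05,"tx":0,"ty":0,"tz":0.5,"ax":0,"ay":0,"az":0},{"gripper":0.05,"tx":0,"ty":0,"tz":0.5,"ax":0,"ay":0,"az":0},{"gripper":0.05,"tx":0,"ty":0,"tz":0,"ax":0,"ay":0,"az":0},{"gripper":0.05,"tx":0,"ty":0,"tz":0,"ax":0,"ay":0,"az":0},{"gripper":0.05,"tx":0,"ty":0,"tz":0,"ax":0,"ay":0,"az":0},{"gripper":0.05,"tx":0,"ty":0,"tz":0,"ax":0,"ay":0,"az":0}]}}

```text
time: 11.52
tcp_pos: [0.6455, 0.0141, 0.1741]
tcp_rot: [0.737, -0.676, 0.0, -0.0]
ft_force: [-0.6, -0.2, -1.1]
grip_width: 0.0154
finger_force: 22.0
```

```bash
python3 -c "
from h import *
go([.6455,.0143,.18]);print(robot.sense()['wrist_torque'])"
```

```text
t 11.52 tcp [0.6455 0.0141 0.1741] xh -85.02 zt [ 1.e-04  0.e+00 -1.e+00] f [-0.56 -0.2  -1.07] w 0.0154 ff 22.0 D [-0.2 -0.  -5.9]
[ 0.09118368 -0.03072279 -0.00299091]
```

Emit:
{"fn": "drive_tool", "kwargs": {"series": [{"gripper":0.05,"tx":0,"ty":0,"tz":0.6,"ax":0,"ay":0,"az":0},{"gripper":0.05,"tx":0,"ty":0,"tz":0.6,"ax":0,"ay":0,"az":0},{"gripper":0.05,"tx":0,"ty":0,"tz":0.6,"ax":0,"ay":0,"az":0},{"gripper":0.05,"tx":0,"ty":0,"tz":0.6,"ax":0,"ay":0,"az":0},{"gripper":0.05,"tx":0,"ty":0,"tz":0.6,"ax":0,"ay":0,"az":0},{"gripper":0.05,"tx":0,"ty":0,"tz":0.6,"ax":0,"ay":0,"az":0},{"gripper":0.05,"tx":0,"ty":0,"tz":0.6,"ax":0,"ay":0,"az":0},{"gripper":0.05,"tx":0,"ty":0,"tz":0.6,"ax":0,"ay":0,"az":0},{"gripper":0.05,"tx":0,"ty":0,"tz":0,"ax":0,"ay":0,"az":0},{"gripper":0.05,"tx":0,"ty":0,"tz":0,"ax":0,"ay":0,"az":0}]}}

```text
time: 12.35
tcp_pos: [0.6454, 0.0141, 0.1692]
tcp_rot: [0.737, -0.676, -0.0, 0.0]
ft_force: [-0.5, -0.6, -0.3]
grip_width: 0.0153
finger_force: 22.0
```

Emit:
{"fn": "drive_tool", "kwargs": {"series": [{"gripper":0.05,"tx":0,"ty":0,"tz":1.5,"ax":0,"ay":0,"az":0},{"gripper":0.05,"tx":0,"ty":0,"tz":1.5,"ax":0,"ay":0,"az":0},{"gripper":0.05,"tx":0,"ty":0,"tz":1.5,"ax":0,"ay":0,"az":0},{"gripper":0.05,"tx":0,"ty":0,"tz":1.5,"ax":0,"ay":0,"az":0},{"gripper":0.05,"tx":0,"ty":0,"tz":1.5,"ax":0,"ay":0,"az":0},{"gripper":0.05,"tx":0,"ty":0,"tz":1.5,"ax":0,"ay":0,"az":0},{"gripper":0.05,"tx":0,"ty":0,"tz":1.5,"ax":0,"ay":0,"az":0},{"gripper":0.05,"tx":0,"ty":0,"tz":1.5,"ax":0,"ay":0,"az":0},{"gripper":0.05,"tx":0,"ty":0,"tz":1.5,"ax":0,"ay":0,"az":0},{"gripper":0.05,"tx":0,"ty":0,"tz":0.5,"ax":0,"ay":0,"az":0}]}}

```text
time: 13.18
tcp_pos: [0.6453, 0.0141, 0.1549]
tcp_rot: [0.737, -0.676, -0.0, 0.0]
ft_force: [0.2, 0.7, -1.1]
grip_width: 0.0154
finger_force: 22.0
```

Emit:
{"fn": "drive_tool", "kwargs": {"series": [{"gripper":0.05,"tx":0,"ty":0,"tz":0.8,"ax":0,"ay":0,"az":0},{"gripper":0.05,"tx":0,"ty":0,"tz":0.8,"ax":0,"ay":0,"az":0},{"gripper":0.05,"tx":0,"ty":0,"tz":0.8,"ax":0,"ay":0,"az":0},{"gripper":0.05,"tx":0,"ty":0,"tz":0.8,"ax":0,"ay":0,"az":0},{"gripper":0.05,"tx":0,"ty":0,"tz":0.8,"ax":0,"ay":0,"az":0},{"gripper":0.05,"tx":0,"ty":0,"tz":0.8,"ax":0,"ay":0,"az":0},{"gripper":0.05,"tx":0,"ty":0,"tz":0.8,"ax":0,"ay":0,"az":0},{"gripper":0.05,"tx":0,"ty":0,"tz":0.8,"ax":0,"ay":0,"az":0},{"gripper":0.05,"tx":0,"ty":0,"tz":0,"ax":0,"ay":0,"az":0},{"gripper":0.05,"tx":0,"ty":0,"tz":0,"ax":0,"ay":0,"az":0}]}}

```text
time: 14.02
tcp_pos: [0.6454, 0.0141, 0.1488]
tcp_rot: [0.737, -0.676, -0.0, 0.0]
ft_force: [-0.4, 0.4, -0.1]
grip_width: 0.0153
finger_force: 22.0
```

Tip depth is about 30 mm with no contact yet.

Emit:
{"fn": "drive_tool", "kwargs": {"series": [{"gripper":0.05,"tx":0,"ty":0,"tz":0.8,"ax":0,"ay":0,"az":0},{"gripper":0.05,"tx":0,"ty":0,"tz":0.8,"ax":0,"ay":0,"az":0},{"gripper":0.05,"tx":0,"ty":0,"tz":0.8,"ax":0,"ay":0,"az":0},{"gripper":0.05,"tx":0,"ty":0,"tz":0.8,"ax":0,"ay":0,"az":0},{"gripper":0.05,"tx":0,"ty":0,"tz":0.8,"ax":0,"ay":0,"az":0},{"gripper":0.05,"tx":0,"ty":0,"tz":0.8,"ax":0,"ay":0,"az":0},{"gripper":0.05,"tx":0,"ty":0,"tz":0.8,"ax":0,"ay":0,"az":0},{"gripper":0.05,"tx":0,"ty":0,"tz":0.8,"ax":0,"ay":0,"az":0},{"gripper":0.05,"tx":0,"ty":0,"tz":0,"ax":0,"ay":0,"az":0},{"gripper":0.05,"tx":0,"ty":0,"tz":0,"ax":0,"ay":0,"az":0}]}}

```text
time: 14.85
tcp_pos: [0.6454, 0.0141, 0.1424]
tcp_rot: [0.737, -0.676, -0.0, 0.0]
ft_force: [1.0, -0.5, -0.1]
grip_width: 0.0155
finger_force: 22.0
```

Emit:
{"fn": "drive_tool", "kwargs": {"series": [{"gripper":0.05,"tx":0,"ty":0,"tz":0.8,"ax":0,"ay":0,"az":0},{"gripper":0.05,"tx":0,"ty":0,"tz":0.8,"ax":0,"ay":0,"az":0},{"gripper":0.05,"tx":0,"ty":0,"tz":0.8,"ax":0,"ay":0,"az":0},{"gripper":0.05,"tx":0,"ty":0,"tz":0.8,"ax":0,"ay":0,"az":0},{"gripper":0.05,"tx":0,"ty":0,"tz":0.8,"ax":0,"ay":0,"az":0},{"gripper":0.05,"tx":0,"ty":0,"tz":0.8,"ax":0,"ay":0,"az":0},{"gripper":0.05,"tx":0,"ty":0,"tz":0.8,"ax":0,"ay":0,"az":0},{"gripper":0.05,"tx":0,"ty":0,"tz":0.8,"ax":0,"ay":0,"az":0},{"gripper":0.05,"tx":0,"ty":0,"tz":0,"ax":0,"ay":0,"az":0},{"gripper":0.05,"tx":0,"ty":0,"tz":0,"ax":0,"ay":0,"az":0}]}}

```text
time: 15.68
tcp_pos: [0.6458, 0.0141, 0.137]
tcp_rot: [0.737, -0.676, 0.0, -0.0]
ft_force: [-1.6, -0.2, 5.2]
grip_width: 0.0158
finger_force: 22.0
```

Emit:
{"fn": "drive_tool", "kwargs": {"series": [{"gripper":0.05,"tx":0,"ty":0,"tz":0.5,"ax":0,"ay":0,"az":0},{"gripper":0.05,"tx":0,"ty":0,"tz":0.5,"ax":0,"ay":0,"az":0},{"gripper":0.05,"tx":0,"ty":0,"tz":0.5,"ax":0,"ay":0,"az":0},{"gripper":0.05,"tx":0,"ty":0,"tz":0.5,"ax":0,"ay":0,"az":0},{"gripper":0.05,"tx":0,"ty":0,"tz":0.5,"ax":0,"ay":0,"az":0},{"gripper":0.05,"tx":0,"ty":0,"tz":0.5,"ax":0,"ay":0,"az":0},{"gripper":0.05,"tx":0,"ty":0,"tz":0,"ax":0,"ay":0,"az":0},{"gripper":0.05,"tx":0,"ty":0,"tz":0,"ax":0,"ay":0,"az":0},{"gripper":0.05,"tx":0,"ty":0,"tz":0,"ax":0,"ay":0,"az":0},{"gripper":0.05,"tx":0,"ty":0,"tz":0,"ax":0,"ay":0,"az":0}]}}

```text
time: 16.52
tcp_pos: [0.6459, 0.0141, 0.1342]
tcp_rot: [0.737, -0.676, 0.001, -0.0]
ft_force: [-1.2, -0.9, 6.8]
grip_width: 0.0155
finger_force: 22.0
```

```bash
cat > dr.py <<'E'
from h import *
go([.6455,.0143,.18]);im=robot.grab_frame('scene')
a=cv2.imread('pics/s0.png').astype(float)
# front-edge change: count changed px in strip in front of till front edge
d=np.abs(im-a).max(2)
P=[(x,y) for x in np.arange(.52,.60,.01) for y in (-.2,-.16,-.12)]
for y in(-.2,-.15):
    print(y,[int(d[tuple(np.round(proj('scene',[x,y,.09])[::-1]).astype(int))]) for x in np.arange(.50,.64,.01)])
E
python3 dr.py
```

```text
t 16.52 tcp [0.6459 0.0141 0.1342] xh -85.0 zt [ 0.0014  0.     -1.    ] f [-1.19 -0.85  6.85] w 0.0155 ff 22.0 D [ -0.2   0.3 -45.9]
-0.2 [17, 16, 14, 13, 13, 12, 15, 14, 14, 13, 14, 7, 11, 10, 12]
-0.15 [17, 16, 18, 13, 13, 14, 13, 13, 14, 13, 11, 9, 11, 10, 10]
```

Not released yet; the force is rising gently at 6.8 N. I'll continue in small steps.

Emit:
{"fn": "drive_tool", "kwargs": {"series": [{"gripper":0.05,"tx":0,"ty":0,"tz":0.4,"ax":0,"ay":0,"az":0},{"gripper":0.05,"tx":0,"ty":0,"tz":0.4,"ax":0,"ay":0,"az":0},{"gripper":0.05,"tx":0,"ty":0,"tz":0.4,"ax":0,"ay":0,"az":0},{"gripper":0.05,"tx":0,"ty":0,"tz":0.4,"ax":0,"ay":0,"az":0},{"gripper":0.05,"tx":0,"ty":0,"tz":0.4,"ax":0,"ay":0,"az":0},{"gripper":0.05,"tx":0,"ty":0,"tz":0,"ax":0,"ay":0,"az":0},{"gripper":0.05,"tx":0,"ty":0,"tz":0,"ax":0,"ay":0,"az":0},{"gripper":0.05,"tx":0,"ty":0,"tz":0,"ax":0,"ay":0,"az":0},{"gripper":0.05,"tx":0,"ty":0,"tz":0,"ax":0,"ay":0,"az":0},{"gripper":0.05,"tx":0,"ty":0,"tz":0,"ax":0,"ay":0,"az":0}]}}

```text
time: 17.4
tcp_pos: [0.6459, 0.0141, 0.1323]
tcp_rot: [0.737, -0.676, 0.001, -0.0]
ft_force: [-1.3, -0.8, 6.9]
grip_width: 0.0155
finger_force: 22.0
```

```bash
python3 dr.py
```

```text
t 17.4 tcp [0.6459 0.0141 0.1323] xh -84.99 zt [ 1.5e-03 -1.0e-04 -1.0e+00] f [-1.27 -0.75  6.86] w 0.0155 ff 22.0 D [ -0.2   0.3 -47.7]
-0.2 [17, 16, 14, 13, 13, 13, 15, 14, 15, 13, 15, 8, 10, 11, 11]
-0.15 [16, 15, 18, 14, 13, 13, 13, 13, 13, 13, 7, 10, 11, 10, 10]
```

Emit:
{"fn": "drive_tool", "kwargs": {"series": [{"gripper":0.05,"tx":0,"ty":0,"tz":0.4,"ax":0,"ay":0,"az":0},{"gripper":0.05,"tx":0,"ty":0,"tz":0.4,"ax":0,"ay":0,"az":0},{"gripper":0.05,"tx":0,"ty":0,"tz":0.4,"ax":0,"ay":0,"az":0},{"gripper":0.05,"tx":0,"ty":0,"tz":0.3,"ax":0,"ay":0,"az":0},{"gripper":0.05,"tx":0,"ty":0,"tz":0,"ax":0,"ay":0,"az":0},{"gripper":0.05,"tx":0,"ty":0,"tz":0,"ax":0,"ay":0,"az":0},{"gripper":0.05,"tx":0,"ty":0,"tz":0,"ax":0,"ay":0,"az":0},{"gripper":0.05,"tx":0,"ty":0,"tz":0,"ax":0,"ay":0,"az":0},{"gripper":0.05,"tx":0,"ty":0,"tz":0,"ax":0,"ay":0,"az":0},{"gripper":0.05,"tx":0,"ty":0,"tz":0,"ax":0,"ay":0,"az":0}]}}

```text
time: 18.28
tcp_pos: [0.6458, 0.0141, 0.1303]
tcp_rot: [0.737, -0.676, 0.0, -0.0]
ft_force: [-0.7, -0.5, 4.7]
grip_width: 0.0153
finger_force: 22.0
```

```bash
python3 dr.py
```

```text
t 18.28 tcp [0.6458 0.0141 0.1303] xh -85.0 zt [ 1.1e-03 -1.0e-04 -1.0e+00] f [-0.74 -0.5   4.71] w 0.0153 ff 22.0 D [ -0.2   0.2 -49.7]
-0.2 [21, 19, 17, 18, 17, 24, 151, 180, 183, 184, 125, 2, 13, 13, 14]
-0.15 [20, 19, 21, 17, 17, 40, 154, 179, 178, 183, 90, 10, 13, 14, 12]
```

The latch let go: the force dropped, and the drawer front now shows from x≈0.555. I'll lift the pin straight out.

Emit:
{"fn": "drive_tool", "kwargs": {"series": [{"gripper":0.05,"tx":0,"ty":0,"tz":-3,"ax":0,"ay":0,"az":0},{"gripper":0.05,"tx":0,"ty":0,"tz":-6,"ax":0,"ay":0,"az":0},{"gripper":0.05,"tx":0,"ty":0,"tz":-9,"ax":0,"ay":0,"az":0},{"gripper":0.05,"tx":0,"ty":0,"tz":-10,"ax":0,"ay":0,"az":0},{"gripper":0.05,"tx":0,"ty":0,"tz":-11,"ax":0,"ay":0,"az":0},{"gripper":0.05,"tx":0,"ty":0,"tz":-12,"ax":0,"ay":0,"az":0},{"gripper":0.05,"tx":0,"ty":0,"tz":-12,"ax":0,"ay":0,"az":0},{"gripper":0.05,"tx":0,"ty":0,"tz":-11,"ax":0,"ay":0,"az":0},{"gripper":0.05,"tx":0,"ty":0,"tz":-6,"ax":0,"ay":0,"az":0},{"gripper":0.05,"tx":0,"ty":0,"tz":0,"ax":0,"ay":0,"az":0}]}}

```text
time: 19.17
tcp_pos: [0.6463, 0.0142, 0.2118]
tcp_rot: [0.737, -0.676, 0.001, -0.001]
ft_force: [0.0, 0.9, -0.0]
grip_width: 0.0154
finger_force: 22.0
```

```bash
python3 -c "
from h import *
go([.522,.3314,.21])"
```

```text
t 19.17 tcp [0.6463 0.0142 0.2118] xh -85.01 zt [ 3.1e-03  7.0e-04 -1.0e+00] f [ 0.03  0.87 -0.03] w 0.0154 ff 22.0 D [-326.8   96.2    1.7]
```

Emit:
{"fn": "drive_tool", "kwargs": {"series": [{"gripper":0.05,"tx":-20,"ty":6,"tz":0,"ax":0,"ay":0,"az":0},{"gripper":0.05,"tx":-36,"ty":10,"tz":0,"ax":0,"ay":0,"az":0},{"gripper":0.05,"tx":-37,"ty":11,"tz":0,"ax":0,"ay":0,"az":0},{"gripper":0.05,"tx":-37,"ty":11,"tz":0,"ax":0,"ay":0,"az":0},{"gripper":0.05,"tx":-37,"ty":11,"tz":0,"ax":0,"ay":0,"az":0},{"gripper":0.05,"tx":-37,"ty":11,"tz":0,"ax":0,"ay":0,"az":0},{"gripper":0.05,"tx":-37,"ty":11,"tz":0,"ax":0,"ay":0,"az":0},{"gripper":0.05,"tx":-36,"ty":11,"tz":0,"ax":0,"ay":0,"az":0},{"gripper":0.05,"tx":-30,"ty":9,"tz":0,"ax":0,"ay":0,"az":0},{"gripper":0.05,"tx":-19,"ty":5,"tz":0,"ax":0,"ay":0,"az":0}]}}

```text
time: 20.0
tcp_pos: [0.5198, 0.3332, 0.209]
tcp_rot: [0.738, -0.675, -0.0, 0.0]
ft_force: [0.2, -0.3, -0.0]
grip_width: 0.0155
finger_force: 22.0
```

Emit:
{"fn": "drive_tool", "kwargs": {"series": [{"gripper":0.05,"tx":0,"ty":0,"tz":5,"ax":0,"ay":0,"az":0},{"gripper":0.05,"tx":0,"ty":0,"tz":10,"ax":0,"ay":0,"az":0},{"gripper":0.05,"tx":0,"ty":0,"tz":10,"ax":0,"ay":0,"az":0},{"gripper":0.05,"tx":0,"ty":0,"tz":5,"ax":0,"ay":0,"az":0},{"gripper":0.05,"tx":0,"ty":0,"tz":0,"ax":0,"ay":0,"az":0},{"gripper":0.05,"tx":0,"ty":0,"tz":0,"ax":0,"ay":0,"az":0},{"gripper":0.05,"tx":0,"ty":0,"tz":0,"ax":0,"ay":0,"az":0},{"gripper":0.05,"tx":0,"ty":0,"tz":0,"ax":0,"ay":0,"az":0},{"gripper":0.05,"tx":0,"ty":0,"tz":0,"ax":0,"ay":0,"az":0},{"gripper":0.05,"tx":0,"ty":0,"tz":0,"ax":0,"ay":0,"az":0}]}}

```text
time: 20.83
tcp_pos: [0.5217, 0.3305, 0.18]
tcp_rot: [0.737, -0.676, -0.0, -0.0]
ft_force: [0.0, -0.2, -0.4]
grip_width: 0.0152
finger_force: 22.0
```

```bash
python3 -c "
from h import *
go([.522,.3314,.16])
s=robot.sense();im=robot.grab_frame('scene');print(proj('scene',s['tcp_pos']-[0,0,.0817]),proj('scene',[.522,.3314,.079]))
print([(n,round(r['confidence'],2),np.round(r['at'],1)) for n in('pin_tip','stand_mouth') for r in robot.tip_of('scene',n)])"
```

```text
t 20.83 tcp [0.5217 0.3305 0.18  ] xh -85.03 zt [ 5.e-04  6.e-04 -1.e+00] f [ 0.02 -0.17 -0.35] w 0.0152 ff 22.0 D [-0.8 -0.4 20. ]
[357.88443014 138.88261703] [356.9671879  143.49234534]
[('pin_tip', 0.38, array([358.3, 138.8])), ('stand_mouth', 0.92, array([323.9, 153.8])), ('stand_mouth', 0.87, array([354.4, 141.9])), ('stand_mouth', 0.79, array([343.2, 121.7]))]
```

Emit:
{"fn": "drive_tool", "kwargs": {"series": [{"gripper":0.05,"tx":-0.8,"ty":-0.4,"tz":5,"ax":0,"ay":0,"az":0},{"gripper":0.05,"tx":0,"ty":0,"tz":6,"ax":0,"ay":0,"az":0},{"gripper":0.05,"tx":0,"ty":0,"tz":4,"ax":0,"ay":0,"az":0},{"gripper":0.05,"tx":0,"ty":0,"tz":1.5,"ax":0,"ay":0,"az":0},{"gripper":0.05,"tx":0,"ty":0,"tz":1.5,"ax":0,"ay":0,"az":0},{"gripper":0.05,"tx":0,"ty":0,"tz":1.5,"ax":0,"ay":0,"az":0},{"gripper":0.05,"tx":0,"ty":0,"tz":1.5,"ax":0,"ay":0,"az":0},{"gripper":0.05,"tx":0,"ty":0,"tz":1.5,"ax":0,"ay":0,"az":0},{"gripper":0.05,"tx":0,"ty":0,"tz":0,"ax":0,"ay":0,"az":0},{"gripper":0.05,"tx":0,"ty":0,"tz":0,"ax":0,"ay":0,"az":0}]}}

```text
time: 21.82
tcp_pos: [0.5218, 0.3313, 0.1571]
tcp_rot: [0.737, -0.676, 0.0, 0.0]
ft_force: [-0.9, 0.3, -0.9]
grip_width: 0.0155
finger_force: 22.0
```

Emit:
{"fn": "drive_tool", "kwargs": {"series": [{"gripper":0.05,"tx":0,"ty":0,"tz":1.5,"ax":0,"ay":0,"az":0},{"gripper":0.05,"tx":0,"ty":0,"tz":1.5,"ax":0,"ay":0,"az":0},{"gripper":0.05,"tx":0,"ty":0,"tz":1.5,"ax":0,"ay":0,"az":0},{"gripper":0.05,"tx":0,"ty":0,"tz":1.5,"ax":0,"ay":0,"az":0},{"gripper":0.05,"tx":0,"ty":0,"tz":1.5,"ax":0,"ay":0,"az":0},{"gripper":0.05,"tx":0,"ty":0,"tz":1.5,"ax":0,"ay":0,"az":0},{"gripper":0.05,"tx":0,"ty":0,"tz":1.5,"ax":0,"ay":0,"az":0},{"gripper":0.05,"tx":0,"ty":0,"tz":1.5,"ax":0,"ay":0,"az":0},{"gripper":0.05,"tx":0,"ty":0,"tz":0,"ax":0,"ay":0,"az":0},{"gripper":0.05,"tx":0,"ty":0,"tz":0,"ax":0,"ay":0,"az":0}]}}

```text
time: 22.65
tcp_pos: [0.5218, 0.3313, 0.1449]
tcp_rot: [0.737, -0.676, 0.0, 0.0]
ft_force: [0.2, 0.1, 0.2]
grip_width: 0.0153
finger_force: 22.0
```

Emit:
{"fn": "drive_tool", "kwargs": {"series": [{"gripper":0.05,"tx":0,"ty":0,"tz":3,"ax":0,"ay":0,"az":0},{"gripper":0.05,"tx":0,"ty":0,"tz":5,"ax":0,"ay":0,"az":0},{"gripper":0.05,"tx":0,"ty":0,"tz":6,"ax":0,"ay":0,"az":0},{"gripper":0.05,"tx":0,"ty":0,"tz":6,"ax":0,"ay":0,"az":0},{"gripper":0.05,"tx":0,"ty":0,"tz":6,"ax":0,"ay":0,"az":0},{"gripper":0.05,"tx":0,"ty":0,"tz":6,"ax":0,"ay":0,"az":0},{"gripper":0.05,"tx":0,"ty":0,"tz":6,"ax":0,"ay":0,"az":0},{"gripper":0.05,"tx":0,"ty":0,"tz":5,"ax":0,"ay":0,"az":0},{"gripper":0.05,"tx":0,"ty":0,"tz":2,"ax":0,"ay":0,"az":0},{"gripper":0.05,"tx":0,"ty":0,"tz":0,"ax":0,"ay":0,"az":0}]}}

```text
time: 23.48
tcp_pos: [0.5215, 0.3311, 0.0993]
tcp_rot: [0.737, -0.676, -0.0, 0.001]
ft_force: [-0.7, -0.6, -0.2]
grip_width: 0.0153
finger_force: 22.0
```

Emit:
{"fn": "drive_tool", "kwargs": {"series": [{"gripper":0.05,"tx":0,"ty":0,"tz":1,"ax":0,"ay":0,"az":0},{"gripper":0.05,"tx":0,"ty":0,"tz":1,"ax":0,"ay":0,"az":0},{"gripper":0.05,"tx":0,"ty":0,"tz":1,"ax":0,"ay":0,"az":0},{"gripper":0.05,"tx":0,"ty":0,"tz":1,"ax":0,"ay":0,"az":0},{"gripper":0.05,"tx":0,"ty":0,"tz":0.8,"ax":0,"ay":0,"az":0},{"gripper":0.05,"tx":0,"ty":0,"tz":0.5,"ax":0,"ay":0,"az":0},{"gripper":0.05,"tx":0,"ty":0,"tz":0,"ax":0,"ay":0,"az":0},{"gripper":0.05,"tx":0,"ty":0,"tz":0,"ax":0,"ay":0,"az":0},{"gripper":0.05,"tx":0,"ty":0,"tz":0,"ax":0,"ay":0,"az":0},{"gripper":0.05,"tx":0,"ty":0,"tz":0,"ax":0,"ay":0,"az":0}]}}

```text
time: 24.32
tcp_pos: [0.5218, 0.3314, 0.0948]
tcp_rot: [0.737, -0.676, 0.0, -0.0]
ft_force: [0.5, 1.6, -0.3]
grip_width: 0.0151
finger_force: 22.0
```

Emit:
{"fn": "drive_tool", "kwargs": {"series": [{"gripper":0.05,"tx":0,"ty":0,"tz":0.5,"ax":0,"ay":0,"az":0},{"gripper":0.05,"tx":0,"ty":0,"tz":0.5,"ax":0,"ay":0,"az":0},{"gripper":0.05,"tx":0,"ty":0,"tz":0.5,"ax":0,"ay":0,"az":0},{"gripper":0.05,"tx":0,"ty":0,"tz":0,"ax":0,"ay":0,"az":0},{"gripper":0.05,"tx":0,"ty":0,"tz":0,"ax":0,"ay":0,"az":0},{"gripper":0.05,"tx":0,"ty":0,"tz":0,"ax":0,"ay":0,"az":0},{"gripper":0.05,"tx":0,"ty":0,"tz":0,"ax":0,"ay":0,"az":0},{"gripper":0.05,"tx":0,"ty":0,"tz":0,"ax":0,"ay":0,"az":0},{"gripper":0.05,"tx":0,"ty":0,"tz":0,"ax":0,"ay":0,"az":0},{"gripper":0.05,"tx":0,"ty":0,"tz":0,"ax":0,"ay":0,"az":0}]}}

```text
time: 25.15
tcp_pos: [0.5219, 0.3315, 0.0946]
tcp_rot: [0.737, -0.676, 0.0, -0.0]
ft_force: [-3.7, -2.3, 9.0]
grip_width: 0.0154
finger_force: 22.0
```

The collar is seated with 9 N of contact. Now I'll release it.

Emit:
{"fn": "drive_tool", "kwargs": {"series": [{"gripper":0.05,"tx":0,"ty":0,"tz":-1.2,"ax":0,"ay":0,"az":0},{"gripper":0.25,"tx":0,"ty":0,"tz":0,"ax":0,"ay":0,"az":0},{"gripper":0.4,"tx":0,"ty":0,"tz":0,"ax":0,"ay":0,"az":0},{"gripper":0.5,"tx":0,"ty":0,"tz":0,"ax":0,"ay":0,"az":0},{"gripper":0.5,"tx":0,"ty":0,"tz":0,"ax":0,"ay":0,"az":0},{"gripper":0.5,"tx":0,"ty":0,"tz":0,"ax":0,"ay":0,"az":0},{"gripper":0.5,"tx":0,"ty":0,"tz":-10,"ax":0,"ay":0,"az":0},{"gripper":0.5,"tx":0,"ty":0,"tz":-20,"ax":0,"ay":0,"az":0},{"gripper":0.5,"tx":0,"ty":0,"tz":-30,"ax":0,"ay":0,"az":0},{"gripper":0.5,"tx":0,"ty":0,"tz":-30,"ax":0,"ay":0,"az":0}]}}

```text
time: 25.98
tcp_pos: [0.5215, 0.3309, 0.1855]
tcp_rot: [0.737, -0.676, 0.0, 0.001]
ft_force: [0.9, 0.5, -0.0]
grip_width: 0.0435
finger_force: 0.0
```

```bash
python3 -c "
from h import *
go([.57,-.1,.19])
im=robot.grab_frame('scene');cv2.imwrite('pics/d.png',im)
a=cv2.imread('pics/s0.png')
for n in('drawer_edge','pin_grip'):print(n,[(round(r['confidence'],2),np.round(r['at'],1),at_z('scene',r['at'],.092 if n[0]=='d' else .102)) for r in robot.tip_of('scene',n)][:2])
x0,y0=170,110
cv2.imwrite('pics/d1.png',cv2.resize(im[110:260,170:370],None,fx=4,fy=4,interpolation=2))
d=np.abs(im.astype(float)-a).max(2)
g=im.astype(float).mean(2)
for y in(-.2,-.15,-.1,-.05,0):
    print(y,[int(g[tuple(np.round(proj('scene',[x,y,.092])[::-1]).astype(int))]) for x in np.arange(.52,.64,.005)])
"
```

```text
t 25.98 tcp [0.5215 0.3309 0.1855] xh -85.01 zt [-0.001  -0.0014 -1.    ] f [ 0.95  0.49 -0.02] w 0.0435 ff 0.0 D [433.5 -10.9  -3.9]
drawer_edge []
pin_grip [(0.53, array([358.4, 137.8]), array([0.52126808, 0.3316842 , 0.102     ])), (0.16, array([221.8, 186.8]), array([ 0.55333879, -0.105688  ,  0.102     ]))]
-0.2 [147, 158, 162, 160, 158, 149, 126, 74, 51, 40, 30, 31, 29, 28, 29, 30, 26, 26, 46, 101, 113, 113, 114, 114]
-0.15 [135, 148, 152, 159, 160, 147, 77, 51, 40, 32, 30, 30, 31, 30, 30, 30, 30, 39, 94, 113, 114, 114, 114, 114]
-0.1 [140, 152, 154, 154, 146, 116, 50, 46, 38, 31, 32, 32, 31, 32, 29, 30, 31, 87, 111, 115, 115, 114, 114, 114]
-0.05 [144, 160, 162, 154, 112, 74, 47, 37, 34, 35, 34, 33, 36, 35, 39, 40, 68, 100, 114, 114, 113, 114, 113, 113]
0 [155, 157, 153, 122, 72, 54, 42, 39, 39, 38, 39, 39, 38, 38, 40, 50, 101, 113, 113, 114, 114, 113, 112, 112]
```

View pics/d1.png

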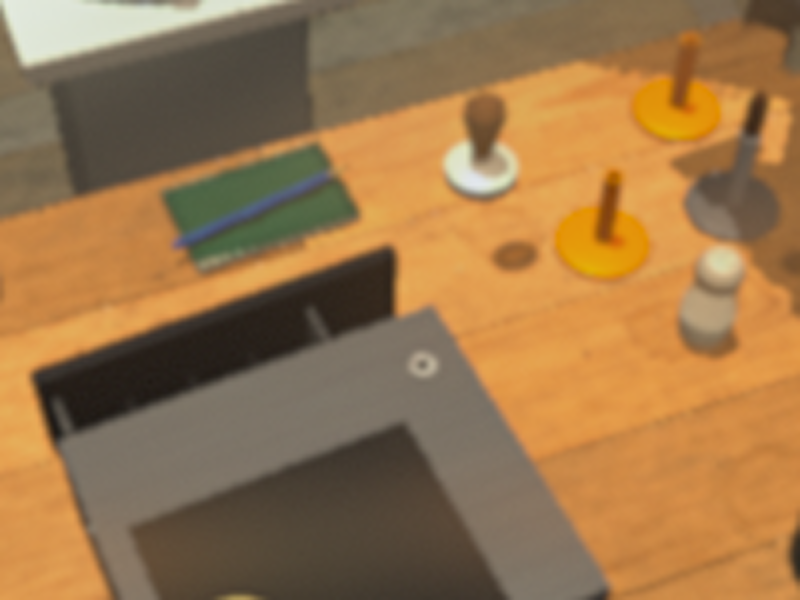

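The pin stands in the grey stand at crop (755,105). The drawer is out about 50 mm, with its top edge running from crop (40,373) to (393,250). The panel centre is about (0.553, -0.10), so I'll move there.

Emit:
{"fn": "drive_tool", "kwargs": {"series": [{"gripper":0.36,"tx":25,"ty":0,"tz":0,"ax":0,"ay":0,"az":0},{"gripper":0.36,"tx":40,"ty":1,"tz":0,"ax":0,"ay":0,"az":0},{"gripper":0.36,"tx":40,"ty":1,"tz":0,"ax":0,"ay":0,"az":0},{"gripper":0.36,"tx":40,"ty":1,"tz":0,"ax":0,"ay":0,"az":0},{"gripper":0.36,"tx":40,"ty":1,"tz":0,"ax":0,"ay":0,"az":0},{"gripper":0.36,"tx":40,"ty":1,"tz":0,"ax":0,"ay":0,"az":0},{"gripper":0.36,"tx":40,"ty":1,"tz":0,"ax":0,"ay":0,"az":0},{"gripper":0.36,"tx":40,"ty":0,"tz":0,"ax":0,"ay":0,"az":0},{"gripper":0.36,"tx":40,"ty":0,"tz":0,"ax":0,"ay":0,"az":0},{"gripper":0.36,"tx":40,"ty":0,"tz":0,"ax":0,"ay":0,"az":0}]}}

```text
time: 26.97
tcp_pos: [0.5486, -0.0546, 0.1843]
tcp_rot: [0.737, -0.676, -0.0, 0.0]
ft_force: [1.1, 0.3, -1.1]
grip_width: 0.0315
finger_force: 0.0
```

Emit:
{"fn": "drive_tool", "kwargs": {"series": [{"gripper":0.36,"tx":30,"ty":0,"tz":0,"ax":0,"ay":0,"az":0},{"gripper":0.36,"tx":15,"ty":0,"tz":0,"ax":0,"ay":0,"az":0},{"gripper":0.36,"tx":2,"ty":0,"tz":0,"ax":0,"ay":0,"az":0},{"gripper":0.36,"tx":0,"ty":0,"tz":20,"ax":0,"ay":0,"az":0},{"gripper":0.36,"tx":0,"ty":0,"tz":20,"ax":0,"ay":0,"az":0},{"gripper":0.36,"tx":0,"ty":0,"tz":10,"ax":0,"ay":0,"az":0},{"gripper":0.36,"tx":0,"ty":0,"tz":0,"ax":0,"ay":0,"az":0},{"gripper":0.36,"tx":0,"ty":0,"tz":0,"ax":0,"ay":0,"az":0},{"gripper":0.36,"tx":0,"ty":0,"tz":0,"ax":0,"ay":0,"az":0},{"gripper":0.36,"tx":0,"ty":0,"tz":0,"ax":0,"ay":0,"az":0}]}}

```text
time: 27.8
tcp_pos: [0.5541, -0.0992, 0.1356]
tcp_rot: [0.737, -0.675, 0.001, -0.001]
ft_force: [0.5, 0.3, 1.3]
grip_width: 0.0316
finger_force: 0.0
```

```bash
python3 -c "
from h import *
go([.553,-.1,.082])
s=robot.sense();im=robot.grab_frame('scene');c='scene'
for dx in(-.015,.015):print(proj(c,s['tcp_pos']+[dx,0,-.008]))
p=proj(c,[.553,-.1,.1]).astype(int);print(p)
cv2.imwrite('pics/d2.png',cv2.resize(im[p[1]-40:p[1]+35,p[0]-50:p[0]+50],None,fx=6,fy=6,interpolation=2))"
```

```text
t 27.8 tcp [ 0.5541 -0.0992  0.1356] xh -84.98 zt [ 0.0017  0.     -1.    ] f [0.5  0.27 1.35] w 0.0316 ff 0.0 D [ 0.7  1.3 53.6]
[221.72649406 176.31599483]
[225.09899455 184.38972431]
[223 186]
```

View pics/d2.png

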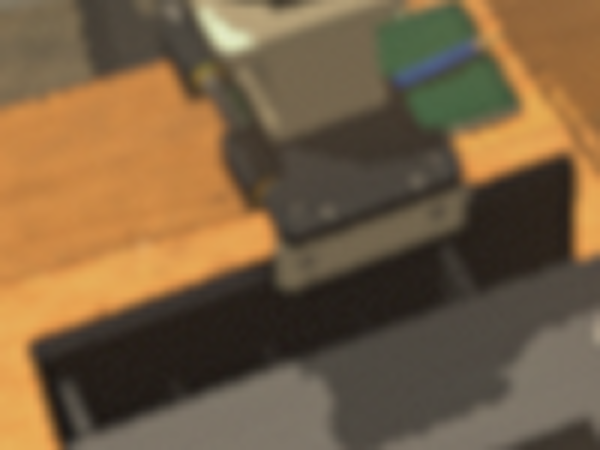

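Emit:
{"fn": "drive_tool", "kwargs": {"series": [{"gripper":0.36,"tx":0,"ty":1,"tz":10,"ax":0,"ay":0,"az":0},{"gripper":0.36,"tx":0,"ty":0,"tz":12,"ax":0,"ay":0,"az":0},{"gripper":0.36,"tx":0,"ty":0,"tz":10,"ax":0,"ay":0,"az":0},{"gripper":0.36,"tx":0,"ty":0,"tz":4,"ax":0,"ay":0,"az":0},{"gripper":0.36,"tx":0,"ty":0,"tz":4,"ax":0,"ay":0,"az":0},{"gripper":0.36,"tx":0,"ty":0,"tz":4,"ax":0,"ay":0,"az":0},{"gripper":0.36,"tx":0,"ty":0,"tz":0,"ax":0,"ay":0,"az":0},{"gripper":0.36,"tx":0,"ty":0,"tz":0,"ax":0,"ay":0,"az":0},{"gripper":0.36,"tx":0,"ty":0,"tz":0,"ax":0,"ay":0,"az":0},{"gripper":0.36,"tx":0,"ty":0,"tz":0,"ax":0,"ay":0,"az":0}]}}

```text
time: 28.68
tcp_pos: [0.5526, -0.0996, 0.0909]
tcp_rot: [0.737, -0.676, 0.0, -0.0]
ft_force: [0.2, 0.4, 0.3]
grip_width: 0.0315
finger_force: 0.0
```

Emit:
{"fn": "drive_tool", "kwargs": {"series": [{"gripper":0.36,"tx":0,"ty":0,"tz":4,"ax":0,"ay":0,"az":0},{"gripper":0.36,"tx":0,"ty":0,"tz":4,"ax":0,"ay":0,"az":0},{"gripper":0.36,"tx":0,"ty":0,"tz":0,"ax":0,"ay":0,"az":0},{"gripper":0.3,"tx":0,"ty":0,"tz":0,"ax":0,"ay":0,"az":0},{"gripper":0.25,"tx":0,"ty":0,"tz":0,"ax":0,"ay":0,"az":0},{"gripper":0.2,"tx":0,"ty":0,"tz":0,"ax":0,"ay":0,"az":0},{"gripper":0.1,"tx":0,"ty":0,"tz":0,"ax":0,"ay":0,"az":0},{"gripper":0.05,"tx":0,"ty":0,"tz":0,"ax":0,"ay":0,"az":0},{"gripper":0.05,"tx":0,"ty":0,"tz":0,"ax":0,"ay":0,"az":0},{"gripper":0.05,"tx":0,"ty":0,"tz":0,"ax":0,"ay":0,"az":0}], "force": 15}}

```text
time: 29.52
tcp_pos: [0.5521, -0.0997, 0.0824]
tcp_rot: [0.737, -0.676, -0.0, 0.0]
ft_force: [-1.1, -0.3, 0.4]
grip_width: 0.0141
finger_force: 15.0
```

The panel is pinched (14.1 mm). Now I'll pull along the till's front direction.

Emit:
{"fn": "drive_tool", "kwargs": {"series": [{"gripper":0.05,"tx":0,"ty":3,"tz":0,"ax":0,"ay":0,"az":0},{"gripper":0.05,"tx":0,"ty":6,"tz":0,"ax":0,"ay":0,"az":0},{"gripper":0.05,"tx":0,"ty":8,"tz":0,"ax":0,"ay":0,"az":0},{"gripper":0.05,"tx":0,"ty":9,"tz":0,"ax":0,"ay":0,"az":0},{"gripper":0.05,"tx":0,"ty":9,"tz":0,"ax":0,"ay":0,"az":0},{"gripper":0.05,"tx":0,"ty":9,"tz":0,"ax":0,"ay":0,"az":0},{"gripper":0.05,"tx":0,"ty":9,"tz":0,"ax":0,"ay":0,"az":0},{"gripper":0.05,"tx":0,"ty":8,"tz":0,"ax":0,"ay":0,"az":0},{"gripper":0.05,"tx":0,"ty":5,"tz":0,"ax":0,"ay":0,"az":0},{"gripper":0.05,"tx":0,"ty":2,"tz":0,"ax":0,"ay":0,"az":0}], "force": 25}}

```text
time: 30.35
tcp_pos: [0.4827, -0.1047, 0.0824]
tcp_rot: [0.737, -0.676, -0.001, -0.0]
ft_force: [0.6, 7.6, -4.9]
grip_width: 0.0137
finger_force: 25.0
```

Emit:
{"fn": "drive_tool", "kwargs": {"series": [{"gripper":0.05,"tx":0,"ty":2,"tz":0,"ax":0,"ay":0,"az":0},{"gripper":0.05,"tx":0,"ty":2,"tz":0,"ax":0,"ay":0,"az":0},{"gripper":0.05,"tx":0,"ty":1,"tz":0,"ax":0,"ay":0,"az":0},{"gripper":0.05,"tx":0,"ty":1,"tz":0,"ax":0,"ay":0,"az":0},{"gripper":0.05,"tx":0,"ty":1,"tz":0,"ax":0,"ay":0,"az":0},{"gripper":0.05,"tx":0,"ty":1,"tz":0,"ax":0,"ay":0,"az":0},{"gripper":0.05,"tx":0,"ty":1,"tz":0,"ax":0,"ay":0,"az":0},{"gripper":0.05,"tx":0,"ty":0,"tz":0,"ax":0,"ay":0,"az":0},{"gripper":0.05,"tx":0,"ty":0,"tz":0,"ax":0,"ay":0,"az":0},{"gripper":0.05,"tx":0,"ty":0,"tz":0,"ax":0,"ay":0,"az":0}]}}

```text
time: 31.18
tcp_pos: [0.4744, -0.1053, 0.0824]
tcp_rot: [0.737, -0.676, -0.001, -0.0]
ft_force: [-0.5, 8.2, -1.4]
grip_width: 0.0136
finger_force: 25.0
```

Emit:
{"fn": "drive_tool", "kwargs": {"series": [{"gripper":0.05,"tx":0,"ty":1,"tz":0,"ax":0,"ay":0,"az":0},{"gripper":0.05,"tx":0,"ty":1,"tz":0,"ax":0,"ay":0,"az":0},{"gripper":0.05,"tx":0,"ty":1,"tz":0,"ax":0,"ay":0,"az":0},{"gripper":0.05,"tx":0,"ty":1,"tz":0,"ax":0,"ay":0,"az":0},{"gripper":0.05,"tx":0,"ty":0,"tz":0,"ax":0,"ay":0,"az":0},{"gripper":0.05,"tx":0,"ty":0,"tz":0,"ax":0,"ay":0,"az":0},{"gripper":0.05,"tx":0,"ty":0,"tz":0,"ax":0,"ay":0,"az":0},{"gripper":0.05,"tx":0,"ty":0,"tz":0,"ax":0,"ay":0,"az":0},{"gripper":0.05,"tx":0,"ty":0,"tz":0,"ax":0,"ay":0,"az":0},{"gripper":0.05,"tx":0,"ty":0,"tz":0,"ax":0,"ay":0,"az":0}]}}

```text
time: 32.02
tcp_pos: [0.4704, -0.1056, 0.0824]
tcp_rot: [0.737, -0.676, -0.001, -0.001]
ft_force: [-0.2, 9.5, -1.9]
grip_width: 0.0137
finger_force: 25.0
```

Emit:
{"fn": "drive_tool", "kwargs": {"series": [{"gripper":0.05,"tx":0,"ty":1,"tz":0,"ax":0,"ay":0,"az":0},{"gripper":0.05,"tx":0,"ty":1,"tz":0,"ax":0,"ay":0,"az":0},{"gripper":0.05,"tx":0,"ty":1,"tz":0,"ax":0,"ay":0,"az":0},{"gripper":0.05,"tx":0,"ty":1,"tz":0,"ax":0,"ay":0,"az":0},{"gripper":0.05,"tx":0,"ty":1,"tz":0,"ax":0,"ay":0,"az":0},{"gripper":0.05,"tx":0,"ty":0,"tz":0,"ax":0,"ay":0,"az":0},{"gripper":0.05,"tx":0,"ty":0,"tz":0,"ax":0,"ay":0,"az":0},{"gripper":0.05,"tx":0,"ty":0,"tz":0,"ax":0,"ay":0,"az":0},{"gripper":0.05,"tx":0,"ty":0,"tz":0,"ax":0,"ay":0,"az":0},{"gripper":0.05,"tx":0,"ty":0,"tz":0,"ax":0,"ay":0,"az":0}]}}

```text
time: 32.85
tcp_pos: [0.4703, -0.1056, 0.0825]
tcp_rot: [0.737, -0.675, 0.002, -0.003]
ft_force: [16.9, 4.5, -22.7]
grip_width: 0.014
finger_force: 25.0
```

```bash
python3 -c "
from h import *
go([.47,-.1,.082])"
```

```text
t 32.85 tcp [ 0.4703 -0.1056  0.0825] xh -84.98 zt [ 0.008   0.0021 -1.    ] f [ 16.89   4.53 -22.66] w 0.014 ff 24.99 D [-5.6 -0.2  0.5]
```

The stop is reached: the TCP didn't advance and the force rose. I'll relax, open and lift.

Emit:
{"fn": "drive_tool", "kwargs": {"series": [{"gripper":0.05,"tx":0,"ty":-2,"tz":0,"ax":0,"ay":0,"az":0},{"gripper":0.05,"tx":0,"ty":-2.3,"tz":0,"ax":0,"ay":0,"az":0},{"gripper":0.05,"tx":0,"ty":0,"tz":0,"ax":0,"ay":0,"az":0},{"gripper":0.2,"tx":0,"ty":0,"tz":0,"ax":0,"ay":0,"az":0},{"gripper":0.3,"tx":0,"ty":0,"tz":0,"ax":0,"ay":0,"az":0},{"gripper":0.36,"tx":0,"ty":0,"tz":0,"ax":0,"ay":0,"az":0},{"gripper":0.36,"tx":0,"ty":0,"tz":0,"ax":0,"ay":0,"az":0},{"gripper":0.36,"tx":0,"ty":0,"tz":0,"ax":0,"ay":0,"az":0},{"gripper":0.36,"tx":0,"ty":0,"tz":-8,"ax":0,"ay":0,"az":0},{"gripper":0.36,"tx":0,"ty":0,"tz":-15,"ax":0,"ay":0,"az":0}]}}

```text
time: 33.68
tcp_pos: [0.4696, -0.107, 0.1048]
tcp_rot: [0.737, -0.676, -0.001, 0.001]
ft_force: [0.4, -0.3, 0.2]
grip_width: 0.0311
finger_force: 0.0
```

Emit:
{"fn": "drive_tool", "kwargs": {"series": [{"gripper":0.36,"tx":0,"ty":0,"tz":-20,"ax":0,"ay":0,"az":0},{"gripper":0.36,"tx":0,"ty":0,"tz":-30,"ax":0,"ay":0,"az":0},{"gripper":0.36,"tx":0,"ty":0,"tz":-30,"ax":0,"ay":0,"az":0},{"gripper":0.36,"tx":0,"ty":0,"tz":-30,"ax":0,"ay":0,"az":0},{"gripper":0.36,"tx":0,"ty":0,"tz":-20,"ax":0,"ay":0,"az":0},{"gripper":0.36,"tx":0,"ty":0,"tz":0,"ax":0,"ay":0,"az":0},{"gripper":0.36,"tx":0,"ty":0,"tz":0,"ax":0,"ay":0,"az":0},{"gripper":0.36,"tx":0,"ty":0,"tz":0,"ax":0,"ay":0,"az":0},{"gripper":0.36,"tx":0,"ty":0,"tz":0,"ax":0,"ay":0,"az":0},{"gripper":0.36,"tx":0,"ty":0,"tz":0,"ax":0,"ay":0,"az":0}]}}

```text
time: 34.52
tcp_pos: [0.4704, -0.1068, 0.2345]
tcp_rot: [0.737, -0.676, -0.001, 0.001]
ft_force: [0.1, 0.2, 0.7]
grip_width: 0.0316
finger_force: 0.0
```

```bash
python3 -c "
from h import *
go([.47,-.1,.082])
im=robot.grab_frame('scene');a=cv2.imread('pics/s0.png');b=robot.grab_frame('top')
g=im.astype(float).mean(2)
for y in(-.2,-.15,-.05,0):
    print(y,[int(g[tuple(np.round(proj('scene',[x,y,.092])[::-1]).astype(int))]) for x in np.arange(.44,.56,.005)])
cv2.imwrite('pics/e.png',cv2.resize(np.hstack([im[100:300,80:400]]),None,fx=2.5,fy=2.5,interpolation=2))
for n in('coffee_cup','tamper','shaker','tape_roll'):print(n,[np.round(r['at'],1) for r in robot.tip_of('scene',n)][:2])"
```

```text
t 34.52 tcp [ 0.4704 -0.1068  0.2345] xh -85.02 zt [-2.e-03 -2.e-04 -1.e+00] f [0.14 0.17 0.69] w 0.0316 ff 0.0 D [ -6.8  -0.5 152.5]
-0.2 [133, 132, 134, 137, 136, 127, 114, 81, 62, 51, 44, 42, 41, 41, 39, 39, 38, 38, 36, 33, 39, 149, 200, 217, 216]
-0.15 [133, 133, 134, 134, 134, 123, 101, 66, 52, 45, 42, 41, 40, 39, 39, 38, 36, 36, 34, 38, 45, 54, 125, 141, 142]
-0.05 [79, 79, 79, 80, 74, 64, 50, 48, 43, 44, 43, 46, 44, 49, 45, 48, 45, 48, 49, 47, 46, 46, 44, 45, 45]
0 [82, 82, 84, 86, 73, 56, 53, 49, 50, 46, 45, 45, 45, 43, 41, 42, 38, 36, 52, 81, 97, 101, 104, 102, 102]
coffee_cup [array([146.2, 182.6])]
tamper [array([290.8, 153.4])]
shaker [array([341.5, 190.4])]
tape_roll [array([121.1, 221.1])]
```

View pics/e.png

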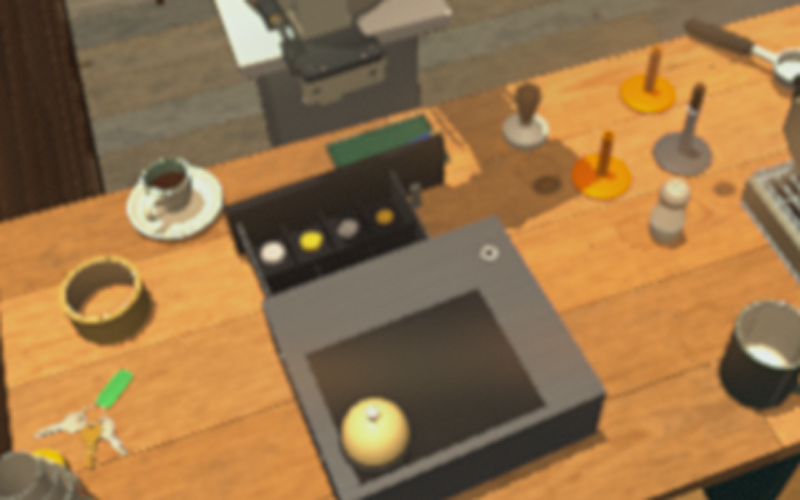

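The drawer is out and everything else is in place, with the pin upright in the grey stand at crop (695,105) and the bystanders unmoved. The image suggests the drawer may sit a few mm short of its stop. There is time left, so I'll hook the panel from behind and pull once more to be sure.

Emit:
{"fn": "drive_tool", "kwargs": {"series": [{"gripper":0.36,"tx":0,"ty":0,"tz":20,"ax":0,"ay":0,"az":0},{"gripper":0.36,"tx":0,"ty":0,"tz":30,"ax":0,"ay":0,"az":0},{"gripper":0.36,"tx":0,"ty":0,"tz":30,"ax":0,"ay":0,"az":0},{"gripper":0.36,"tx":0,"ty":0,"tz":25,"ax":0,"ay":0,"az":0},{"gripper":0.36,"tx":0,"ty":0,"tz":15,"ax":0,"ay":0,"az":0},{"gripper":0.36,"tx":0,"ty":0,"tz":10,"ax":0,"ay":0,"az":0},{"gripper":0.36,"tx":0,"ty":0,"tz":10,"ax":0,"ay":0,"az":0},{"gripper":0.36,"tx":0,"ty":0,"tz":8,"ax":0,"ay":0,"az":0},{"gripper":0.36,"tx":0,"ty":0,"tz":2,"ax":0,"ay":0,"az":0},{"gripper":0.36,"tx":0,"ty":0,"tz":0,"ax":0,"ay":0,"az":0}]}}

```text
time: 35.65
tcp_pos: [0.4707, -0.1068, 0.085]
tcp_rot: [0.737, -0.676, -0.0, 0.0]
ft_force: [0.8, -0.4, 0.4]
grip_width: 0.0317
finger_force: 0.0
```

Emit:
{"fn": "drive_tool", "kwargs": {"series": [{"gripper":0.36,"tx":0,"ty":2,"tz":0,"ax":0,"ay":0,"az":0},{"gripper":0.36,"tx":0,"ty":2,"tz":0,"ax":0,"ay":0,"az":0},{"gripper":0.36,"tx":0,"ty":2,"tz":0,"ax":0,"ay":0,"az":0},{"gripper":0.36,"tx":0,"ty":1,"tz":0,"ax":0,"ay":0,"az":0},{"gripper":0.36,"tx":0,"ty":1,"tz":0,"ax":0,"ay":0,"az":0},{"gripper":0.36,"tx":0,"ty":1,"tz":0,"ax":0,"ay":0,"az":0},{"gripper":0.36,"tx":0,"ty":1,"tz":0,"ax":0,"ay":0,"az":0},{"gripper":0.36,"tx":0,"ty":0,"tz":0,"ax":0,"ay":0,"az":0},{"gripper":0.36,"tx":0,"ty":0,"tz":0,"ax":0,"ay":0,"az":0},{"gripper":0.36,"tx":0,"ty":0,"tz":0,"ax":0,"ay":0,"az":0}]}}

```text
time: 36.48
tcp_pos: [0.4618, -0.1074, 0.0858]
tcp_rot: [0.737, -0.676, 0.0, -0.0]
ft_force: [3.7, -0.3, 0.6]
grip_width: 0.0316
finger_force: 1.6
```

Emit:
{"fn": "drive_tool", "kwargs": {"series": [{"gripper":0.36,"tx":0,"ty":1,"tz":0,"ax":0,"ay":0,"az":0},{"gripper":0.36,"tx":0,"ty":1,"tz":0,"ax":0,"ay":0,"az":0},{"gripper":0.36,"tx":0,"ty":0,"tz":0,"ax":0,"ay":0,"az":0},{"gripper":0.36,"tx":0,"ty":0,"tz":0,"ax":0,"ay":0,"az":0},{"gripper":0.36,"tx":0,"ty":0,"tz":0,"ax":0,"ay":0,"az":0},{"gripper":0.36,"tx":0,"ty":0,"tz":0,"ax":0,"ay":0,"az":0},{"gripper":0.36,"tx":0,"ty":0,"tz":0,"ax":0,"ay":0,"az":0},{"gripper":0.36,"tx":0,"ty":0,"tz":0,"ax":0,"ay":0,"az":0},{"gripper":0.36,"tx":0,"ty":0,"tz":0,"ax":0,"ay":0,"az":0},{"gripper":0.36,"tx":0,"ty":0,"tz":0,"ax":0,"ay":0,"az":0}]}}

```text
time: 37.32
tcp_pos: [0.4617, -0.1074, 0.0859]
tcp_rot: [0.737, -0.675, 0.002, -0.002]
ft_force: [10.0, -0.1, -7.1]
grip_width: 0.0318
finger_force: 4.9
```

At the stop: 10 N and no movement. I'll back off inside the gap and lift clear.

Emit:
{"fn": "drive_tool", "kwargs": {"series": [{"gripper":0.36,"tx":0,"ty":-3,"tz":0,"ax":0,"ay":0,"az":0},{"gripper":0.36,"tx":0,"ty":-4,"tz":0,"ax":0,"ay":0,"az":0},{"gripper":0.36,"tx":0,"ty":-3,"tz":0,"ax":0,"ay":0,"az":0},{"gripper":0.36,"tx":0,"ty":0,"tz":0,"ax":0,"ay":0,"az":0},{"gripper":0.36,"tx":0,"ty":0,"tz":0,"ax":0,"ay":0,"az":0},{"gripper":0.36,"tx":0,"ty":0,"tz":-10,"ax":0,"ay":0,"az":0},{"gripper":0.36,"tx":0,"ty":0,"tz":-25,"ax":0,"ay":0,"az":0},{"gripper":0.36,"tx":0,"ty":0,"tz":-35,"ax":0,"ay":0,"az":0},{"gripper":0.36,"tx":0,"ty":0,"tz":-35,"ax":0,"ay":0,"az":0},{"gripper":0.36,"tx":0,"ty":0,"tz":-20,"ax":0,"ay":0,"az":0}]}}

```text
time: 38.15
tcp_pos: [0.4697, -0.1071, 0.2141]
tcp_rot: [0.737, -0.676, 0.001, -0.001]
ft_force: [1.6, -0.1, 0.7]
grip_width: 0.0315
finger_force: 0.0
```

Emit:
{"fn": "drive_tool", "kwargs": {"series": [{"gripper":0.36,"tx":0,"ty":0,"tz":0,"ax":0,"ay":0,"az":0},{"gripper":0.36,"tx":0,"ty":0,"tz":0,"ax":0,"ay":0,"az":0},{"gripper":0.36,"tx":0,"ty":0,"tz":0,"ax":0,"ay":0,"az":0},{"gripper":0.36,"tx":0,"ty":0,"tz":0,"ax":0,"ay":0,"az":0},{"gripper":0.36,"tx":0,"ty":0,"tz":0,"ax":0,"ay":0,"az":0},{"gripper":0.36,"tx":0,"ty":0,"tz":0,"ax":0,"ay":0,"az":0},{"gripper":0.36,"tx":0,"ty":0,"tz":0,"ax":0,"ay":0,"az":0},{"gripper":0.36,"tx":0,"ty":0,"tz":0,"ax":0,"ay":0,"az":0},{"gripper":0.36,"tx":0,"ty":0,"tz":0,"ax":0,"ay":0,"az":0},{"gripper":0.36,"tx":0,"ty":0,"tz":0,"ax":0,"ay":0,"az":0}]}}

```text
time: 38.98
tcp_pos: [0.469, -0.1069, 0.2104]
tcp_rot: [0.737, -0.676, -0.0, 0.0]
ft_force: [-0.3, -0.6, -0.3]
grip_width: 0.0316
finger_force: 0.0
```

```bash
python3 -c "
from h import *
go([.47,-.1,.082]);print(robot.sign_off())"
```

```text
t 38.98 tcp [ 0.469  -0.1069  0.2104] xh -85.01 zt [-2.e-04 -1.e-04 -1.e+00] f [-0.27 -0.61 -0.28] w 0.0316 ff 0.0 D [ -6.8  -1.7 128.4]
the job is handed in; nothing more can be done
None
```

The job is handed in at 39 s: the latch was released at about 7 N, the pin is back home in its grey stand, the drawer is open to its stop, and the last picture shows the bystanders where they were.

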